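# Load the heel setting cabinet in two layers

## Task

Pull the setting cabinet's tray all the way out and lay every black heel block flat on its floor in a row across the tray's width, then lay the yellow separator board lengthways over the row so that it rests level on them, centred across the tray. Then set every brown heel block flat on the separator in a row along its middle, and push the loaded tray fully shut; leave the tools and other things about the bench where they are.

Things in the scene. Friction and masses are not known exactly. Their poses are not given: they have to be found in the camera images.
- separator: stiff yellow separator board, 206 long (x) by 56 wide (y) by 6 thick, 80 g; origin at the centre of its underside. At the start it lies across two low wooden bearers 20 high, which stand 140 apart under it (20 wide each, so its middle is free below)
- cabinet: the setting cabinet, fixed: green steel box 262 wide (y), 200 deep, 120 high, open at the front, which faces the robot. Origin at table level in the middle of its front face; x points into it. Its roof is 106 above the table on the inside
- tray (a joint): how far the cabinet's pull-out tray is out (m): 0 is fully shut, 0.17 fully out; it slides along the cabinet's -x with about 3 N of friction and stays where it is left. Starts a little open (5 to 50 mm)
- tray_floor (a point): centre of the tray's flat floor, on its upper face, 20 above the table; axes parallel to the cabinet's. The floor is 120 (x) by 216 (y) inside; the rim is 12 high at the sides and back, and the white front board stands 25 above the floor, its outer face 78 from this point. The layers lie lengthways along y
- tray_handle (a point): middle of the tray's handle: a level steel bar 12 thick and 100 long along the tray's y, its axis 60 above the table and 45 in front of the white front board; free on both sides and above, carried by a bracket at each end
- black1: black heel block for a shoe: D-shaped in plan, 60 long (its x; flat end at x = -30, round end at x = +30), 46 wide (its y, parallel sides), 24 high, about 90 g. Origin at the middle of its underside. Lies flat on a pale grey mat (310 by 250, 4 thick, on the robot's right) at the start with its x within about 35 degrees of world x. From one start to the next some of the heels may be absent
- black2: black heel block for a shoe: D-shaped in plan, 60 long (its x; flat end at x = -30, round end at x = +30), 46 wide (its y, parallel sides), 24 high, about 90 g. Origin at the middle of its underside. Lies flat on a pale grey mat (310 by 250, 4 thick, on the robot's right) at the start with its x within about 35 degrees of world x. From one start to the next some of the heels may be absent
- black3: black heel block for a shoe: D-shaped in plan, 60 long (its x; flat end at x = -30, round end at x = +30), 46 wide (its y, parallel sides), 24 high, about 90 g. Origin at the middle of its underside. Lies flat on a pale grey mat (310 by 250, 4 thick, on the robot's right) at the start with its x within about 35 degrees of world x. From one start to the next some of the heels may be absent
- brown1: brown heel block for a shoe: D-shaped in plan, 60 long (its x; flat end at x = -30, round end at x = +30), 46 wide (its y, parallel sides), 24 high, about 90 g. Origin at the middle of its underside. Lies flat on a pale grey mat (310 by 250, 4 thick, on the robot's right) at the start with its x within about 35 degrees of world x. From one start to the next some of the heels may be absent
- brown2: brown heel block for a shoe: D-shaped in plan, 60 long (its x; flat end at x = -30, round end at x = +30), 46 wide (its y, parallel sides), 24 high, about 90 g. Origin at the middle of its underside. Lies flat on a pale grey mat (310 by 250, 4 thick, on the robot's right) at the start with its x within about 35 degrees of world x. From one start to the next some of the heels may be absent
- brown3: brown heel block for a shoe: D-shaped in plan, 60 long (its x; flat end at x = -30, round end at x = +30), 46 wide (its y, parallel sides), 24 high, about 90 g. Origin at the middle of its underside. Lies flat on a pale grey mat (310 by 250, 4 thick, on the robot's right) at the start with its x within about 35 degrees of world x. From one start to the next some of the heels may be absent
- hammer: hammer, not part of the job
- brush: brush, not part of the job
- glue: glue can, not part of the job
- polish: polish jar, not part of the job
- tacks: small steel bowl, not part of the job
- driver: orange screwdriver, not part of the job
- tape: roll of blue tape, not part of the job
Mind the look-alikes: they are no part of the job. What is shaped like the brown3 but turquoise is not meant. Leave any turquoise look-alike of the black3 alone.

How it is judged:
On the way, in this order (a step that is already met when the one before it is completed fails the run):
1. the tray is pulled out (value of joint tray above 0.15 m), for 0.2 s.
2. every black heel lies flat on the tray's floor, the tray out (value of joint tray above 0.14 m and z of black1 in the frame of tray_floor between -0.004 and 0.004 m and x of black1 in the frame of tray_floor between -0.045 and 0.045 m and y of black1 in the frame of tray_floor between -0.1 and 0.1 m and angle between each of black1, black2, black3's own z axis and vertical below 0.09 rad and z of black2 in the frame of tray_floor between -0.004 and 0.004 m and x of black2 in the frame of tray_floor between -0.045 and 0.045 m and y of black2 in the frame of tray_floor between -0.1 and 0.1 m and z of black3 in the frame of tray_floor between -0.004 and 0.004 m and x of black3 in the frame of tray_floor between -0.045 and 0.045 m and y of black3 in the frame of tray_floor between -0.1 and 0.1 m), for 0.2 s.
3. the separator lies level on the black heels (z of black1 in the frame of tray_floor between -0.004 and 0.004 m and x of black1 in the frame of tray_floor between -0.045 and 0.045 m and y of black1 in the frame of tray_floor between -0.1 and 0.1 m and angle between each of black1, black2, black3's own z axis and vertical below 0.09 rad and z of black2 in the frame of tray_floor between -0.004 and 0.004 m and x of black2 in the frame of tray_floor between -0.045 and 0.045 m and y of black2 in the frame of tray_floor between -0.1 and 0.1 m and z of black3 in the frame of tray_floor between -0.004 and 0.004 m and x of black3 in the frame of tray_floor between -0.045 and 0.045 m and y of black3 in the frame of tray_floor between -0.1 and 0.1 m and z of separator in the frame of tray_floor between 0.02 and 0.028 m and x of separator in the frame of tray_floor between -0.03 and 0.03 m and y of separator in the frame of tray_floor between -0.015 and 0.015 m and angle between separator's own z axis and vertical below 0.06 rad and x of black1 in the frame of separator between -0.1 and 0.1 m and y of black1 in the frame of separator between -0.028 and 0.028 m and x of black2 in the frame of separator between -0.1 and 0.1 m and y of black2 in the frame of separator between -0.028 and 0.028 m and x of black3 in the frame of separator between -0.1 and 0.1 m and y of black3 in the frame of separator between -0.028 and 0.028 m), for 0.2 s.
4. every brown heel lies flat on the separator (all of step 3 and z of brown1 in the frame of separator between 0.002 and 0.01 m and x of brown1 in the frame of separator between -0.1 and 0.1 m and y of brown1 in the frame of separator between -0.025 and 0.025 m and angle between each of brown1, brown2, brown3's own z axis and vertical below 0.09 rad and z of brown2 in the frame of separator between 0.002 and 0.01 m and x of brown2 in the frame of separator between -0.1 and 0.1 m and y of brown2 in the frame of separator between -0.025 and 0.025 m and z of brown3 in the frame of separator between 0.002 and 0.01 m and x of brown3 in the frame of separator between -0.1 and 0.1 m and y of brown3 in the frame of separator between -0.025 and 0.025 m), for 0.2 s.
5. the tray is shut (value of joint tray below 0.005 m), for 0.2 s.
At the end, for the whole second after the job is handed in: Tray shut within 5 mm. Blacks flat on its floor (4 mm, 5 deg), centres within 28 mm of the separator's centre line. Separator level (3 deg), 24 mm above the floor (4 mm), centred to 15 mm across the tray, 30 mm along it. Browns flat on it, centres within 25 mm of its centre line. All at rest (all of step 4 and value of joint tray below 0.005 m and linear speed of each of black1, black2, black3, brown1, brown2, brown3, separator below 0.02 m/s); the robot touches nothing.
It fails at once if a tool, can, jar, bowl or roll standing by is shifted more than 60 mm (distance of any of hammer, brush, glue, polish, tacks, driver, tape from where it was at the start of the episode above 0.06 m).
Of black1, black2, black3 only 2 to 3 are there at a start; the rules pass over those that are not, and their reading is None.
Of brown1, brown2, brown3 only 2 to 3 are there at a start; the rules pass over those that are not, and their reading is None.
At some moment in a run one of black1, black2, black3, brown1, brown2, brown3 may be knocked a few centimetres aside while the robot is not near it.
Once in a run the grip may slacken for a moment while it holds something.
It also fails if it takes over 210 s, if anything falls off the work surface, if the arm or the gripper's body presses on something with over 40 N, if the wrist force passes 120 N, or if a joint passes its speed limit or range.

## Robot

A 7-joint arm with a two-finger parallel gripper is mounted at the origin on the work surface. World frame = base frame: x ahead of the robot, y to its left, z up, the work surface at z = 0. Lengths are in m, angles in rad, forces in N, time in s.
With the tool pointing down it reaches from about 0.4 to 0.75 m from the base axis. Payload 19.5 kg.
Tool frame: the origin (TCP) lies at the very end of the fingers, on their centre line; the grasp point (between the pads) lies 19 mm behind it (bot.grip_depth is the z of the grasp point in the tool frame, in m); z points along the fingers, y is the line along which they close (so a half turn about z gives the same grasp; the last joint's range is limited). The gripper opens to 85 mm and grips with 20 to 120 N. Pads are 22 mm wide; open, the fingers measure 114 mm over their backs; the gripper's body (76 mm by 85 mm) begins 54 mm behind the grasp point. The pads swing forward as they close: fully open they stand 13 mm farther back than shut.
Start: joints at [-1.292, 0.707, -0.028, 1.485, 0.022, 0.951, -0.075], TCP at [0.181, 0.546, 0.231] pointing down, gripper open.
Joint ranges: [-2.71, 2.71], [-0.32, 2.16], [-1.57, 1.52], [0, 2.45], [-1.46, 4.6], [0, 2.02], [-2.83, 2.83]. Speed limits (rad/s): [1.89, 1.89, 2.57, 2.57, 3.01, 3.01, 3.01].

## Interface

Orientations are given as a unit quaternion [w, x, y, z].
In Python, from station import bot, get_image, camera_info, spotter gives the robot as it stands.
- The arm moves only by the shell command python3 -m pendant 'ROWS' [FORCE]. ROWS is a JSON object of lists of equal length, an entry for each row: "translation": the shift along the tool's x, y, z in cm, a list of three; "angular": the turn, a rotation vector about the tool's x, y, z in degrees, a list of three; "jaw": the closure in counts, from 0 (fully open) to 255 (shut). A call has 1 to 5 rows; each row is the pose to reach, as a shift and turn from the pose commanded when the call began, along the tool's axes at that moment; what a row does not reach only later rows make up. A row lasts 1/10 s, in which the tool goes at most 50 mm and 8.59 degrees, less where a joint would pass 70% of its speed; a pose out of reach is approached as far as the arm can. A call with a gripper value outside its range is refused whole. The fingers move at their own pace and stop on an object; FORCE is the grip in N (left out, the last holds). Time passes only in rows, so rows that repeat a pose let the fingers close. It gives the time, the measured TCP pose, the force, the opening and the grip force at its end, in the units of the state.
- bot.get_state(): the state, without advancing time (a new reading comes with each control period).
- get_image(name): name is "scene" or "top" or "wrist"; returns the picture (384x512x3 uint8, blue, green, red); there is no depth.
- camera_info(name): a dict with "mtx" (3x3 intrinsics, pixels), "xyz" and "orientation" of the camera in the world; the wrist camera has in their place "tool_from_camera" (4x4, takes a point from camera to tool coordinates, whose origin is the TCP and whose axes are the flange's). Camera axes: x right, y down, z forward; pixel columns grow to the right and rows downward; lengths in m; the calibration is good to about 2 mm. A picture is of the moment at which its call begins: read the wrist's pose just before it. camera_info takes no time and is no camera call.
- bot.close_job(): hands the job in; it is judged then, once.
Trained networks look in the newest picture that a camera, given by its name, has taken for a name from the list of things; names that differ only in an ending like _2 or _b are one class to them, and where a whole thing is asked for, a point or a joint stands for the part that bears it (a point fixed in the world has none). Each returns a list of dicts, best first, with "confidence" (0 to 1); they miss things now and then, are a little off and sometimes report something else, mostly with a low value. They report only what shows in the picture. A call takes as long as a camera call. They do not tell look-alikes from the thing itself.
- spotter.look_for(camera, target): "xyz" ([x, y, z] in m, in world coordinates, good to about 4 mm: the middle of the surface that is visible of it).
The state is a dict: "time": time; "q": joint angles; "dq": joint speeds; "effort": joint torques, N m; "ee_pos": TCP position; "orientation": TCP orientation; "force": force on the tool from outside, world axes, zero at the start; "moment": the same for the moment, N m; "grip_width": finger opening in m; "grasp_force": force on a finger pad.
Only numpy, scipy, OpenCV 4.12 (cv2) and the standard library are available. Lean on these libraries where they do the work, as an engineer would, in place of code of your own. Each camera call takes 0.05 s, during which the arm holds its last target. There are 200 camera calls.

## Working session

There is one attempt and no reset: what is moved stays moved. The work goes in short steps, Python scripts to look and compute and a shell command to move; the robot and the scene stay as the last step left them, time stands still between calls to the robot, and variables do not carry over. Pictures are saved under pics/ and viewed, at most 16 in all, crops included, and the job is handed in when it is done.

```bash
ls; mkdir -p pics; python3 - <<'E'
from station import bot,get_image,camera_info,spotter
import cv2,numpy as np
s=bot.get_state();print({k:np.round(v,3).tolist() for k,v in s.items()},bot.grip_depth)
for c in("scene","top"):
    im=get_image(c);cv2.imwrite(f"pics/{c}0.png",im)
    i=camera_info(c);print(c,np.round(i["mtx"],1).tolist(),i["xyz"],i["orientation"])
    for t in("black1","brown1","separator","cabinet","tray_handle","tray"):
        try:print(t,[(np.round(d["xyz"],3).tolist(),round(d["confidence"],2)) for d in spotter.look_for(c,t)])
        except Exception as e:print(t,e)
print(camera_info("wrist"))
E
```

```text
pics
{'time': 0.0, 'q': [-1.292, 0.707, -0.028, 1.485, 0.022, 0.951, -0.076], 'dq': [-0.0, 0.001, -0.001, 0.0, 0.001, -0.001, 0.0], 'effort': [-0.001, -88.318, 1.234, -23.617, 0.017, 0.006, -0.0], 'ee_pos': [0.181, 0.545, 0.231], 'orientation': [-0.0, 0.16, 0.987, -0.001], 'force': [1.063, 0.103, 0.601], 'moment': [-0.036, -0.049, 0.016], 'grasp_force': 0.0, 'grip_width': 0.085} -0.0187
scene [[408.0, 0.0, 253.0], [0.0, 408.0, 189.9], [0.0, 0.0, 1.0]] [1.09449482 0.92831626 1.14036901] [-0.10709183  0.26735663  0.87677883 -0.38511123]
black1 [([0.66, -0.197, 0.028], 0.74), ([0.793, -0.269, 0.027], 0.68), ([0.564, -0.18, 0.033], 0.59), ([0.647, -0.306, 0.032], 0.5), ([0.627, 0.099, 0.053], 0.25)]
brown1 [([0.542, -0.31, 0.03], 0.7), ([0.2, -0.281, 0.023], 0.56), ([0.562, -0.178, 0.029], 0.53), ([0.44, -0.163, 0.026], 0.44)]
separator [([0.522, 0.38, 0.023], 0.82)]
cabinet []
tray_handle [([0.625, 0.1, 0.052], 0.71)]
tray [([0.626, 0.096, 0.047], 0.55)]
top [[492.8, 0.0, 259.1], [0.0, 492.8, 197.4], [0.0, 0.0, 1.0]] [ 0.26950857 -0.03273278  1.60506406] [ 0.04336538 -0.70367782  0.7075
[... 334 characters left out ...]
6, 0.377, 0.025], 0.86)]
cabinet [([0.755, 0.071, 0.12], 0.71)]
tray_handle [([0.676, 0.068, 0.025], 0.65)]
tray [([0.675, 0.072, 0.023], 0.9), ([0.757, -0.151, 0.106], 0.45)]
{'mtx': array([[286.44098832,   0.        , 255.52204318],
       [  0.        , 286.44098832, 190.18123018],
       [  0.        ,   0.        ,   1.        ]]), 'tool_from_camera': array([[-1.76840327e-04, -9.64395909e-01, -2.64462663e-01,
         6.74642502e-02],
       [ 9.99999971e-01, -1.27915331e-04, -2.02218718e-04,
        -2.05213793e-04],
       [ 1.61190075e-04, -2.64462691e-01,  9.64395904e-01,
        -1.42985986e-01],
       [ 0.00000000e+00,  0.00000000e+00,  0.00000000e+00,
         1.00000000e+00]])}
```

View pics/top0.png

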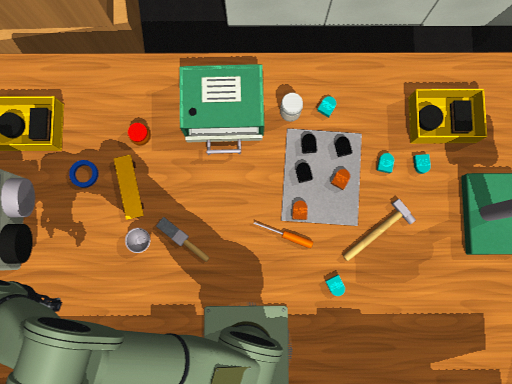

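View pics/scene0.png

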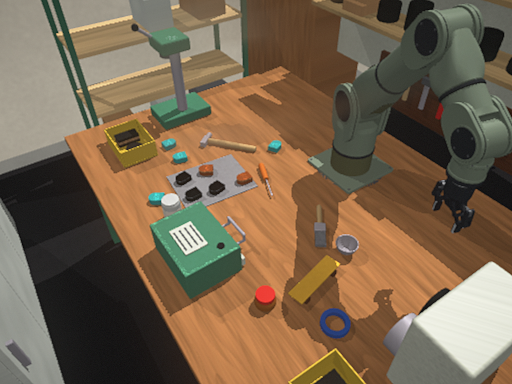

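Top view: blacks at px (309,143), (343,146) and (305,172), and browns at (341,178) and (300,209), all on the mat. The turquoise look-alikes at (327,105), (386,162), (422,162) and (336,286) lie off it. The separator is at (129,187), with the roof at (222,100) and the handle at (224,148). The scene view agrees: three black, two brown. I'll fit the silhouettes.

```bash
cat > h.py <<'E'
from station import bot,get_image,camera_info,spotter
import cv2,numpy as np
from scipy.optimize import minimize
from scipy.spatial.transform import Rotation as R
def rot(q): return R.from_quat(np.roll(q,-1))
def cam(c):
    i=camera_info(c)
    if c=="wrist":
        s=bot.get_state();M=np.eye(4);M[:3,:3]=rot(s["orientation"]).as_matrix();M[:3,3]=s["ee_pos"]
        M=M@i["tool_from_camera"]
    else:
        M=np.eye(4);M[:3,:3]=rot(i["orientation"]).as_matrix();M[:3,3]=i["xyz"]
    return i["mtx"],M
def proj(C,P):
    K,M=C;p=(np.asarray(P)-M[:3,3])@M[:3,:3]@K.T;return p[:,:2]/p[:,2:]
def ray(C,uv,z):
    K,M=C;d=M[:3,:3]@np.linalg.solve(K,[*uv,1]);return M[:3,3]+d*(z-M[2,3])/d[2]
a=np.linspace(-np.pi/2,np.pi/2,15)
D=np.array([[-.03,.023],[-.03,-.023]]+[[.007+.023*np.cos(t),.023*np.sin(t)] for t in a])
def box(l,w): return np.array([[-l,-w],[l,-w],[l,w],[-l,w]])/2
def hull(C,o,p,z0,z1):
    c,s=np.cos(p[2]),np.sin(p[2]);q=o@np.array([[c,s],[-s,c]])+p[:2]
    P=np.vstack([np.c_[q,np.full(len(q),z)] for z in(z0,z1)])
    return cv2.convexHull(proj(C,P).astype(np.float32))[:,0]
def fit(C,mask,o,z0,z1,starts):
    """mask: filled component; returns x,y,yaw,IoU"""
    S=4;ys,xs=np.nonzero(mask);x0,y0,x1,y1=xs.min()-12,ys.min()-12,xs.max()+13,ys.max()+13
    m=cv2.resize(mask[max(y0,0):y1,max(x0,0):x1].astype(np.float32),None,fx=S,fy=S);x0=max(x0,0);y0=max(y0,0)
    def cost(p):
        im=np.zeros(m.shape,np.float32);h=(hull(C,o,p,z0,z1)-[x0-.5+.5,y0]+.5)*S
        cv2.fillPoly(im,[np.round(h*16).astype(np.int32)],1.,shift=4)
        return -np.minimum(im,m).sum()/(np.maximum(im,m).sum()+1)
    b=None
    for s in starts:
        s=np.array(s,float);r=minimize(cost,s,method="Nelder-Mead",options=dict(initial_simplex=np.vstack([s,s+[.01,0,0],s+[0,.01,0],s+[0,0,.25]]),xatol=1e-4,fatol=1e-4))
        if b is None or r.fun<b.fun:b=r
    return [*np.round(b.x,4),round(-b.fun,3)]
def masks(im):
    h=cv2.cvtColor(im,cv2.COLOR_BGR2HSV).astype(int);H,Sa,V=h[...,0],h[...,1],h[...,2]
    return dict(black=V<60,brown=(H<14)&(Sa>150)&(V>60),yellow=(H>18)&(H<28)&(Sa>150)&(V>80),green=(H>55)&(H<85)&(Sa>90))
def comp(m,uv,r=8):
    m=cv2.morphologyEx(m.astype(np.uint8),cv2.MORPH_CLOSE,np.ones((3,3)));n,L,st,_=cv2.connectedComponentsWithStats(m)
    u,v=map(int,uv);w=L[max(v-r,0):v+r+1,max(u-r,0):u+r+1];w=w[w>0]
    return L==np.bincount(w).argmax() if len(w) else None
def heel(C,im,col,uv,z0,yaws=(-.5,0,.5)):
    m=comp(masks(im)[col],uv);
    if m is None:return None
    p=ray(C,uv,z0+.02)[:2];return fit(C,m,D,z0,z0+.024,[[*p,y] for y in yaws]+[[*p,y+np.pi] for y in yaws])
def go(x,y,z,yaw):
    """rows for tool down, tool y axis at world yaw (mod pi, nearest to now): shift cm in tool axes, turn deg"""
    s=bot.get_state();r=rot(s["orientation"]);Y=r.as_matrix()[:,1];cur=np.arctan2(Y[1],Y[0])
    d=(yaw-cur+np.pi/2)%np.pi-np.pi/2;yw=cur+d
    T=np.array([[np.sin(yw)*-1*-1,0,0]]*3);yv=np.array([np.cos(yw),np.sin(yw),0]);zv=np.array([0,0,-1.]);xv=np.cross(yv,zv)
    t=R.from_matrix(np.c_[xv,yv,zv])
    return np.round(r.inv().apply(np.array([x,y,z])-s["ee_pos"])*100,1),np.round(np.degrees((r.inv()*t).as_rotvec()),1)
E
python3 - <<'E'
from h import *
im=get_image("top");C=cam("top");m=masks(im)
for c,uv in [("black",(309,143)),("black",(343,146)),("black",(305,172)),("brown",(341,178)),("brown",(300,209))]:
    print(c,uv,heel(C,im,c,uv,.004))
print("sep",fit(C,comp(m["yellow"],(129,187)),box(.206,.056),.02,.026,[[.52,.377,.1],[.52,.377,.3],[.52,.377,-.2]]))
g=comp(m["green"],(230,120)).astype(np.uint8);k=cv2.convexHull(cv2.findContours(g,0,2)[0][0]);g[:]=0;cv2.fillPoly(g,[k],1)
f=fit(C,g,box(.2,.262),0,.12,[[.75,.07,0],[.75,.07,.1],[.75,.07,-.1]]);print("cab",f)
v=im.copy();cv2.polylines(v,[np.int32(hull(C,box(.2,.262),f[:3],.12,.12))],1,(0,0,255))
cv2.imwrite("pics/c1.png",cv2.resize(v[55:235,170:370],None,fx=3,fy=3,interpolation=cv2.INTER_CUBIC))
for uv in [(206,152),(224,152),(242,152)]:print(ray(C,uv,.066))
E
```

```text
black (309, 143) [np.float64(0.6583), np.float64(-0.2076), np.float64(0.0542), np.float64(0.913)]
black (343, 146) [np.float64(0.6489), np.float64(-0.3195), np.float64(0.2367), np.float64(0.912)]
black (305, 172) [np.float64(0.5624), np.float64(-0.1884), np.float64(0.2486), np.float64(0.907)]
brown (341, 178) [np.float64(0.5408), np.float64(-0.3124), np.float64(-0.514), np.float64(0.912)]
brown (300, 209) [np.float64(0.4375), np.float64(-0.1744), np.float64(-0.077), np.float64(0.907)]
sep [np.float64(0.5142), np.float64(0.3803), np.float64(0.2292), np.float64(0.952)]
cab [np.float64(0.7879), np.float64(0.0724), np.float64(0.0156), np.float64(0.968)]
[0.61738457 0.12382004 0.066     ]
[0.61713461 0.06650752 0.066     ]
[0.61688453 0.00916559 0.066     ]
```

View pics/c1.png

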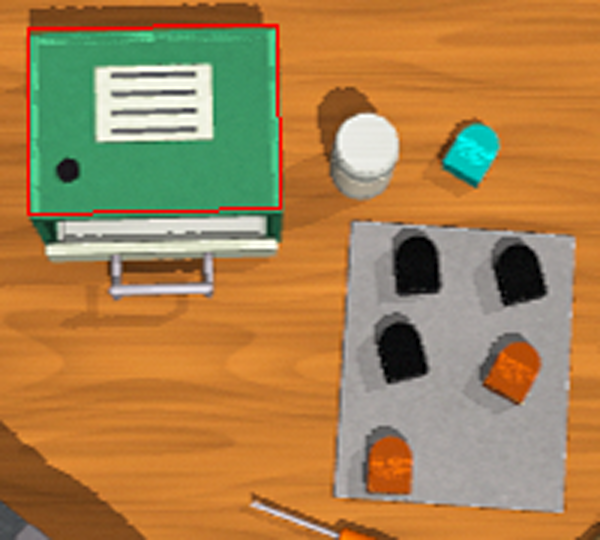

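Crop: the roof outline fits. The handle bar runs from image px (207,153) to (241,152), and the three black and two brown heels on the mat are confirmed, with the turquoise piece at crop (470,152) excluded. Now I'll approach the handle.

```bash
python3 -c "
from h import *
print(go(.617,.066,.2,.02))"
```

```text
(array([-56.5, -31.8,   3.1]), array([-0. , -0. , 70.5]))
```

```bash
T='python3 -m pendant'
python3 -m pendant '{"translation":[[-4,-2.1,0],[-8,-4.2,0],[-12,-6.4,0],[-16,-8.5,0],[-19,-10.6,0]],"angular":[[0,0,0],[0,0,0],[0,0,0],[0,0,0],[0,0,0]],"jaw":[0,0,0,0,0]}' 40
python3 -m pendant '{"translation":[[-4,-2.1,0],[-8,-4.2,0],[-12,-6.4,0],[-16,-8.5,0],[-19,-10.6,0]],"angular":[[0,0,0],[0,0,0],[0,0,0],[0,0,0],[0,0,0]],"jaw":[0,0,0,0,0]}'
python3 -m pendant '{"translation":[[-4,-2.1,0.5],[-8,-4.2,1],[-12,-6.4,2],[-16,-8.5,3],[-18.5,-10.6,3.1]],"angular":[[0,0,0],[0,0,0],[0,0,0],[0,0,0],[0,0,0]],"jaw":[0,0,0,0,0]}'
python3 -m pendant '{"translation":[[0,0,0],[0,0,0],[0,0,0],[0,0,0],[0,0,0]],"angular":[[0,0,7],[0,0,14],[0,0,21],[0,0,28],[0,0,35.2]],"jaw":[60,120,120,120,120]}'
python3 -m pendant '{"translation":[[0,0,0],[0,0,0],[0,0,0],[0,0,0],[0,0,0]],"angular":[[0,0,7],[0,0,14],[0,0,21],[0,0,28],[0,0,35.2]],"jaw":[120,120,120,120,120]}'
python3 - <<'E'
from h import *
print(go(.617,.066,.05,.02),bot.get_state()["q"].round(2))
im=get_image("wrist");C=cam("wrist");cv2.imwrite("pics/w1.png",im)
print(proj(C,[[.617,.066,.066],[.616,.116,.066],[.618,.016,.066]]),C[1][:3,3])
E
```

```text
time: 1.25
ee_pos: [0.33, 0.3832, 0.2314]
orientation: [0.0, 0.16, 0.987, -0.0]
force: [0.7, 1.1, 0.7]
grip_width: 0.0851
grasp_force: 0.0
time: 1.75
ee_pos: [0.4767, 0.2225, 0.2313]
orientation: [0.0, 0.16, 0.987, -0.0]
force: [0.4, 0.3, -0.6]
grip_width: 0.0854
grasp_force: 0.0
time: 2.25
ee_pos: [0.6184, 0.0632, 0.1988]
orientation: [-0.001, 0.16, 0.987, -0.0]
force: [-0.9, 0.4, 1.5]
grip_width: 0.0849
grasp_force: 0.0
time: 2.75
ee_pos: [0.6172, 0.0657, 0.2003]
orientation: [0.0, 0.453, 0.892, -0.0]
force: [0.1, -0.1, -0.2]
grip_width: 0.0453
grasp_force: 0.0
time: 3.25
ee_pos: [0.6172, 0.0657, 0.2003]
orientation: [0.0, 0.701, 0.713, -0.0]
force: [0.5, 0.6, 0.5]
grip_width: 0.0453
grasp_force: 0.0
(array([ 0., -0., 15.]), array([-0. ,  0. , -0.2])) [-0.26  0.83  0.23  1.35 -0.2   0.99  0.02]
[[256.02184789 181.15469407]
 [255.42041508 129.89875423]
 [256.56984352 227.85655473]] [0.61615816 0.13287757 0.34324107]
```

View pics/w1.png

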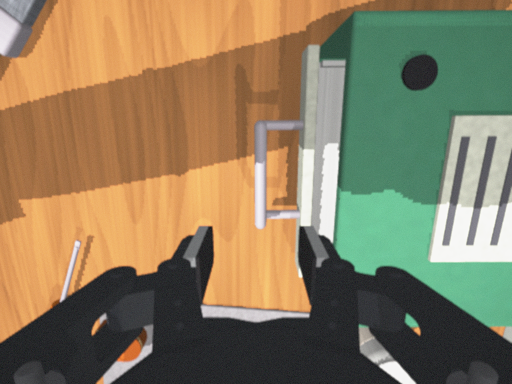

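The bar is at wrist px column 260, rows 122 to 228, so it sits about 4 mm further in x and 5 mm further in y than predicted. I'll descend, grip and pull.

```bash
python3 -m pendant '{"translation":[[0.4,0.4,3],[0.4,0.4,6],[0.4,0.4,9],[0.4,0.4,12],[0.4,0.4,15]],"angular":[[0,0,0],[0,0,0],[0,0,0],[0,0,0],[0,0,0]],"jaw":[120,120,120,120,120]}'
python3 -m pendant '{"translation":[[0,0,0],[0,0,0],[0,0,0],[0,0,0],[0,0,0]],"angular":[[0,0,0],[0,0,0],[0,0,0],[0,0,0],[0,0,0]],"jaw":[255,255,255,255,255]}' 60
python3 -m pendant '{"translation":[[0,-1,0],[0,-2,0],[0,-3,0],[0,-4,0],[0,-5,0]],"angular":[[0,0,0],[0,0,0],[0,0,0],[0,0,0],[0,0,0]],"jaw":[255,255,255,255,255]}'
python3 -m pendant '{"translation":[[0,-1,0],[0,-2,0],[0,-3,0],[0,-4,0],[0,-5,0]],"angular":[[0,0,0],[0,0,0],[0,0,0],[0,0,0],[0,0,0]],"jaw":[255,255,255,255,255]}'
```

```text
time: 3.8
ee_pos: [0.6211, 0.0699, 0.0492]
orientation: [0.0, 0.699, 0.716, 0.0]
force: [0.2, 0.5, -0.6]
grip_width: 0.0452
grasp_force: 0.0
time: 4.3
ee_pos: [0.6218, 0.0698, 0.0517]
orientation: [0.001, 0.699, 0.715, 0.001]
force: [-0.9, -1.3, 9.6]
grip_width: 0.0094
grasp_force: 59.9
time: 4.8
ee_pos: [0.5722, 0.0687, 0.0517]
orientation: [0.001, 0.699, 0.715, 0.001]
force: [3.6, -0.7, 6.1]
grip_width: 0.0099
grasp_force: 59.9
time: 5.3
ee_pos: [0.5224, 0.0675, 0.0517]
orientation: [0.001, 0.7, 0.715, 0.001]
force: [4.2, -0.8, 8.7]
grip_width: 0.0097
grasp_force: 60.2
```

```bash
python3 -m pendant '{"translation":[[0,-1,0],[0,-2,0],[0,-3,0],[0,-3.5,0],[0,-3.5,0]],"angular":[[0,0,0],[0,0,0],[0,0,0],[0,0,0],[0,0,0]],"jaw":[255,255,255,255,255]}'
python3 -m pendant '{"translation":[[0,-0.3,0],[0,-0.6,0],[0,-0.6,0]],"angular":[[0,0,0],[0,0,0],[0,0,0]],"jaw":[255,255,255]}'
python3 -m pendant '{"translation":[[0,-0.3,0],[0,-0.5,0],[0,-0.5,0]],"angular":[[0,0,0],[0,0,0],[0,0,0]],"jaw":[255,255,255]}'
```

```text
time: 5.8
ee_pos: [0.4864, 0.0668, 0.0516]
orientation: [0.001, 0.7, 0.715, 0.001]
force: [-3.2, -1.6, 16.3]
grip_width: 0.0098
grasp_force: 43.2
time: 6.1
ee_pos: [0.4811, 0.0667, 0.0516]
orientation: [0.001, 0.7, 0.715, 0.001]
force: [-0.0, -1.6, 15.4]
grip_width: 0.0095
grasp_force: 59.1
time: 6.4
ee_pos: [0.4763, 0.0666, 0.0516]
orientation: [0.001, 0.7, 0.715, 0.001]
force: [0.6, -1.4, 15.0]
grip_width: 0.0093
grasp_force: 59.1
```

```bash
python3 -m pendant '{"translation":[[0,-0.4,0],[0,-0.8,0],[0,-1,0],[0,-1,0]],"angular":[[0,0,0],[0,0,0],[0,0,0],[0,0,0]],"jaw":[255,255,255,255]}'
python3 - <<'E'
from h import *
im=get_image("top");cv2.imwrite("pics/t2.png",cv2.resize(im[55:235,150:370],None,fx=3,fy=3,interpolation=cv2.INTER_CUBIC))
E
```

```text
time: 6.8
ee_pos: [0.4663, 0.0663, 0.0516]
orientation: [0.001, 0.7, 0.715, 0.001]
force: [0.7, -2.3, 16.4]
grip_width: 0.0095
grasp_force: 59.3
```

View pics/t2.png

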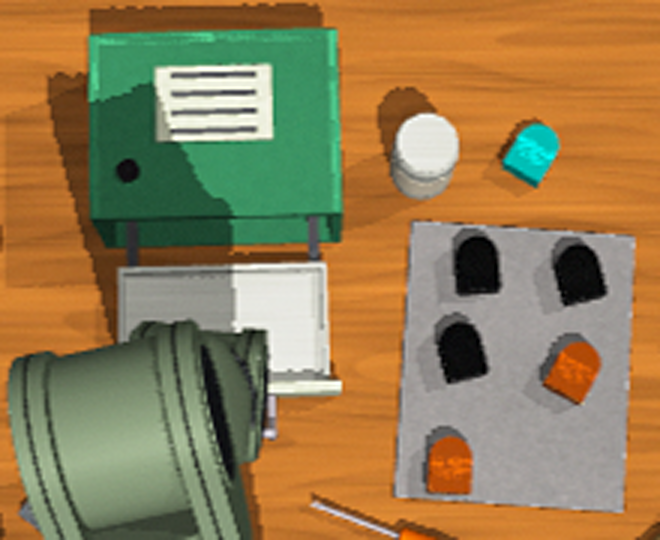

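The tray is clearly out, with the handle end at crop (270,435) moving along with the gripper. I'll feel for the stop.

```bash
python3 -m pendant '{"translation":[[0,-0.3,0],[0,-0.6,0],[0,-0.6,0]],"angular":[[0,0,0],[0,0,0],[0,0,0]],"jaw":[255,255,255]}'
python3 -m pendant '{"translation":[[0,-0.3,0],[0,-0.6,0],[0,-0.6,0]],"angular":[[0,0,0],[0,0,0],[0,0,0]],"jaw":[255,255,255]}'
```

```text
time: 7.15
ee_pos: [0.4602, 0.0662, 0.0516]
orientation: [0.001, 0.7, 0.715, 0.001]
force: [-0.1, -1.9, 17.6]
grip_width: 0.0094
grasp_force: 59.4
time: 7.45
ee_pos: [0.4581, 0.0662, 0.0517]
orientation: [0.004, 0.7, 0.714, 0.004]
force: [20.1, -2.4, 1.7]
grip_width: 0.0093
grasp_force: 59.2
```

The force rose to 20 N, so the tray is fully out and the handle is at 0.458. I'll release, rise and relocate the heels.

```bash
cat > look.py <<'E'
from h import *
def heels():
    im=get_image("top");C=cam("top");out=[]
    for col in("black","brown"):
        m=masks(im)[col].astype(np.uint8);k=np.zeros_like(m);k[120:240,272:375]=1;m*=k
        n,L,st,ce=cv2.connectedComponentsWithStats(m)
        for i in range(1,n):
            if 100<st[i,4]<500: out.append((col,[float(v) for v in heel(C,im,col,ce[i],.004)]))
    return out
if __name__=="__main__":
    import sys
    print("now",bot.get_state()["ee_pos"].round(4))
    for c,f in heels(): print(c,f,*go(f[0],f[1],.2,f[2]+np.pi/2))
E
python3 -m pendant '{"translation":[[0,0,0],[0,0,0],[0,0,0],[0,0,-4],[0,0,-8]],"angular":[[0,0,0],[0,0,0],[0,0,0],[0,0,0],[0,0,0]],"jaw":[120,120,120,120,120]}'
python3 -m pendant '{"translation":[[0,0,-3.5],[0,0,-7]],"angular":[[0,0,0],[0,0,0]],"jaw":[45,45]}'
python3 look.py
```

```text
time: 7.95
ee_pos: [0.4523, 0.066, 0.131]
orientation: [-0.001, 0.7, 0.715, -0.001]
force: [0.4, 0.0, 0.8]
grip_width: 0.0452
grasp_force: 0.0
time: 8.15
ee_pos: [0.4527, 0.0662, 0.2021]
orientation: [-0.0, 0.7, 0.715, -0.0]
force: [0.6, 1.6, -0.5]
grip_width: 0.0701
grasp_force: 0.0
now [0.4527 0.0662 0.2021]
black [0.6584, -0.2078, 0.0457, 0.913] [-27.8  19.8   0.7] [ 0.2 -0.3 88.6]
black [0.6487, -0.3194, 0.2358, 0.912] [-39.   18.6   0.7] [ 0.2 -0.2 77.7]
black [0.562, -0.1886, 0.2251, 0.907] [-25.7  10.2   0.7] [ 0.2 -0.2 78.3]
brown [0.5411, -0.3128, -0.5442, 0.907] [-38.1   7.9   0.6] [  0.3   0.1 -57.6]
brown [0.437, -0.1744, -0.0692, 0.903] [-24.   -2.2   0.6] [  0.3   0.2 -84.8]
```

```bash
python3 -m pendant '{"translation":[[-3.5,2.5,0],[-7,5,0],[-10.5,7.5,0],[-14,10,0]],"angular":[[0,0,0],[0,0,0],[0,0,0],[0,0,0]],"jaw":[45,45,45,45]}'
python3 -m pendant '{"translation":[[-3.5,2.5,0],[-7,5,0],[-10.5,7.5,0],[-13.8,9.8,0]],"angular":[[0,0,0],[0,0,0],[0,0,0],[0,0,0]],"jaw":[45,45,45,45]}'
python3 -m pendant '{"translation":[[0,0,0],[0,0,0],[0,0,0],[0,0,0],[0,0,0]],"angular":[[0,0,8.5],[0,0,17],[0,0,25.5],[0,0,34],[0,0,42.5]],"jaw":[45,45,45,45,45]}'
python3 -m pendant '{"translation":[[0,0,0],[0,0,0],[0,0,0],[0,0,0],[0,0,0]],"angular":[[0,0,8.5],[0,0,17],[0,0,25.5],[0,0,34],[0,0,42.5]],"jaw":[45,45,45,45,45]}' | head -3
python3 - <<'E'
from h import *
print(go(.6584,-.2078,.006,.0457+np.pi/2),bot.get_state()["q"].round(2))
im=get_image("wrist");C=cam("wrist");cv2.imwrite("pics/w2.png",im)
print(heel(C,im,"black",proj(C,[[.6584,-.2078,.028]])[0],.004))
E
```

```text
time: 8.6
ee_pos: [0.5567, -0.0731, 0.2005]
orientation: [-0.0, 0.699, 0.715, -0.0]
force: [-0.2, 1.0, -0.1]
grip_width: 0.0701
grasp_force: 0.0
time: 9.0
ee_pos: [0.6575, -0.2091, 0.2004]
orientation: [-0.0, 0.7, 0.715, -0.0]
force: [0.3, 1.2, -0.2]
grip_width: 0.0703
grasp_force: 0.0
time: 9.5
ee_pos: [0.6568, -0.2073, 0.2002]
orientation: [-0.0, 0.912, 0.41, -0.0]
force: [0.5, -0.4, 0.0]
grip_width: 0.0704
grasp_force: 0.0
time: 10.0
ee_pos: [0.6568, -0.2073, 0.2002]
orientation: [-0.0, 0.999, 0.051, -0.0]
(array([ 0.2,  0.1, 19.4]), array([-0. ,  0. ,  3.3])) [ 0.07  1.    0.56  1.03 -0.5   1.23 -0.89]
[np.float64(0.6573), np.float64(-0.2087), np.float64(0.0513), np.float64(0.904)]
```

View pics/w2.png

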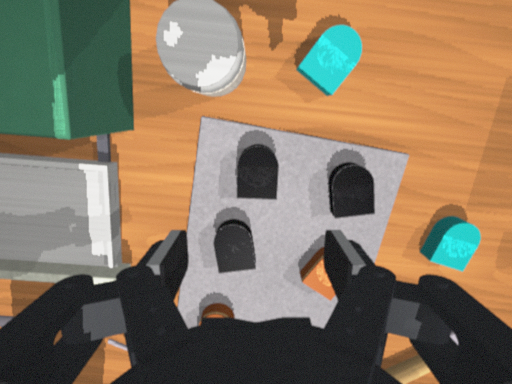

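Target: the black at px (257,172), with the green cabinet to its left and the turquoise pieces off the mat. The wrist fit agrees with the top fit within 1 mm. Descending and gripping.

```bash
python3 -m pendant '{"translation":[[0.2,0.1,4.5],[0.2,0.1,9],[0.2,0.1,13.5],[0.2,0.1,17],[0.2,0.1,19.4]],"angular":[[0,0,1],[0,0,2],[0,0,3.3],[0,0,3.3],[0,0,3.3]],"jaw":[45,45,45,45,45]}'
python3 -m pendant '{"translation":[[0,0,0],[0,0,0],[0,0,0],[0,0,0]],"angular":[[0,0,0],[0,0,0],[0,0,0],[0,0,0]],"jaw":[255,255,255,255]}' 60
python3 -m pendant '{"translation":[[0,0,-3],[0,0,-7],[0,0,-11],[0,0,-14]],"angular":[[0,0,0],[0,0,0],[0,0,0],[0,0,0]],"jaw":[255,255,255,255]}'
```

```text
time: 10.55
ee_pos: [0.658, -0.2077, 0.0035]
orientation: [-0.001, 1.0, 0.027, -0.001]
force: [0.9, -0.2, 0.5]
grip_width: 0.0705
grasp_force: 0.0
time: 10.95
ee_pos: [0.6597, -0.2084, 0.0078]
orientation: [0.0, 1.0, 0.026, 0.001]
force: [-0.0, 0.6, -0.1]
grip_width: 0.0449
grasp_force: 63.3
time: 11.35
ee_pos: [0.6595, -0.2086, 0.1499]
orientation: [0.001, 1.0, 0.026, 0.001]
force: [0.3, 0.3, -1.0]
grip_width: 0.0451
grasp_force: 63.4
```

```bash
python3 -c "
from h import *
print(go(.5815,.069,.2,.017))"
```

```text
(array([ -6.4, -28.1,  -5.1]), array([  0.2,  -0.1, -88. ]))
```

```bash
python3 -m pendant '{"translation":[[-0.8,-4.4,-2],[-1.6,-8.8,-4],[-2.4,-13.2,-5.1],[-3.1,-17.5,-5.1]],"angular":[[0,0,0],[0,0,0],[0,0,0],[0,0,0]],"jaw":[255,255,255,255]}'
python3 -m pendant '{"translation":[[-0.8,-4.4,0],[-1.6,-8.8,0],[-2.4,-13.2,0],[-3.1,-17.4,0]],"angular":[[0,0,0],[0,0,0],[0,0,0],[0,0,0]],"jaw":[255,255,255,255]}'|tail -2
python3 -m pendant '{"translation":[[0,0,0],[0,0,0],[0,0,0],[0,0,0],[0,0,0]],"angular":[[0,0,-8.5],[0,0,-17],[0,0,-25.5],[0,0,-34],[0,0,-42.5]],"jaw":[255,255,255,255,255]}'|tail -2
python3 -m pendant '{"translation":[[0,0,0],[0,0,0],[0,0,0],[0,0,0],[0,0,0]],"angular":[[0,0,-8.5],[0,0,-17],[0,0,-25.5],[0,0,-34],[0,0,-42.5]],"jaw":[255,255,255,255,255]}'
python3 - <<'E'
from h import *
print(go(.5803,.137,.0238,.017))
im=get_image("wrist");C=cam("wrist");
B=box(.132,.240)  
for c in [box(.12,.216)]:
    P=np.c_[c@R.from_euler("z",.017).as_matrix()[:2,:2].T+[.5815,.069],[.032]*4]
    cv2.polylines(im,[np.int32(proj(C,P))],1,(0,0,255))
cv2.imwrite("pics/w3.png",im)
E
```

```text
time: 11.75
ee_pos: [0.6192, -0.0335, 0.1999]
orientation: [-0.0, 1.0, 0.026, 0.002]
force: [1.4, 0.5, -2.4]
grip_width: 0.0446
grasp_force: 63.6
grip_width: 0.0447
grasp_force: 63.6
grip_width: 0.0446
grasp_force: 63.4
time: 13.15
ee_pos: [0.5796, 0.137, 0.1982]
orientation: [0.0, 0.718, 0.696, 0.0]
force: [-0.7, -0.1, -0.7]
grip_width: 0.0452
grasp_force: 63.4
(array([ 0. ,  0.1, 17.4]), array([ 0.1, -0. , -2.7]))
```

View pics/w3.png

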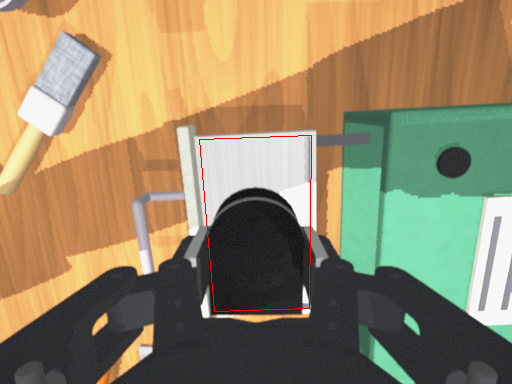

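The red outline matches the tray's inner walls at px (200–311, 137–314), about 3 px too far in x, so the centre x is about 0.579. Placing the first block.

```bash
python3 -m pendant '{"translation":[[0,-0.1,4.5],[0,-0.1,9],[0,-0.1,13.5],[0,-0.1,15.5],[0,-0.1,16.6]],"angular":[[0,0,-1],[0,0,-2],[0,0,-2.7],[0,0,-2.7],[0,0,-2.7]],"jaw":[255,255,255,255,255]}'
python3 -m pendant '{"translation":[[0,0,0.3],[0,0,0.6],[0,0,0.7],[0,0,0.7]],"angular":[[0,0,0],[0,0,0],[0,0,0],[0,0,0]],"jaw":[255,255,255,255]}'
python3 -m pendant '{"translation":[[0,0,0],[0,0,0],[0,0,-3],[0,0,-7],[0,0,-11]],"angular":[[0,0,0],[0,0,0],[0,0,0],[0,0,0],[0,0,0]],"jaw":[60,60,60,60,60]}'
python3 -m pendant '{"translation":[[0,0,-4],[0,0,-6.5]],"angular":[[0,0,0],[0,0,0]],"jaw":[45,45]}'
python3 look.py
python3 - <<'E'
from h import *
im=get_image("wrist");C=cam("wrist")
print(heel(C,im,"black",proj(C,[[.579,.137,.044]])[0],.02,(1.2,1.6,2)))
cv2.imwrite("pics/w4.png",im)
E
```

```text
time: 13.7
ee_pos: [0.578, 0.1368, 0.03]
orientation: [-0.0, 0.704, 0.71, -0.001]
force: [0.7, 0.6, -0.4]
grip_width: 0.0451
grasp_force: 63.6
time: 14.1
ee_pos: [0.5788, 0.1372, 0.0251]
orientation: [0.0, 0.703, 0.711, 0.0]
force: [1.2, 0.1, -1.2]
grip_width: 0.0447
grasp_force: 63.6
time: 14.6
ee_pos: [0.5782, 0.137, 0.1357]
orientation: [-0.0, 0.703, 0.711, -0.0]
force: [0.9, 0.2, -0.0]
grip_width: 0.0656
grasp_force: 0.0
time: 14.8
ee_pos: [0.5789, 0.1372, 0.2025]
orientation: [0.001, 0.703, 0.711, 0.001]
force: [-0.2, -0.4, -1.3]
grip_width: 0.0707
grasp_force: 0.0
now [0.5789 0.1372 0.2025]
black [0.6485, -0.3195, 0.2386, 0.913] [-45.7   6.4   0.5] [ 0.3 -0.3 76.9]
black [0.5625, -0.1885, 0.2051, 0.909] [-32.6  -2.1   0.5] [ 0.3 -0.3 78.9]
brown [0.5409, -0.3131, -0.5136, 0.909] [-45.   -4.4   0.4] [  0.4   0.1 -60. ]
brown [0.4377, -0.1749, -0.0373, 0.901] [-31.1 -14.6   0.4] [  0.3   0.2 -87.3]
brown [0.3522, -0.1473, 0.9534, 0.347] [-28.2 -23.1   0.3] [ 0.3 -0.2 36. ]
[np.float64(0.5769), np.float64(0.1365), np.float64(1.581), np.float64(0.906)]
```

View pics/w4.png

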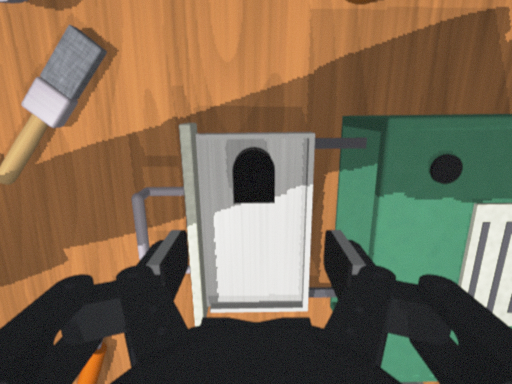

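The black block sits flat in the tray at px (253,175), its round end toward +y, with clearance to the wall at row 137. Next black: (0.5625, -0.1885).

```bash
python3 -m pendant '{"translation":[[-4.1,-0.3,0],[-8.2,-0.6,0],[-12.3,-0.9,0],[-16.3,-1.1,0]],"angular":[[0,0,0],[0,0,0],[0,0,0],[0,0,0]],"jaw":[45,45,45,45]}' |tail -2
python3 -m pendant '{"translation":[[-4.1,-0.3,0],[-8.2,-0.6,0],[-12.3,-0.9,0],[-16.3,-1.0,0]],"angular":[[0,0,0],[0,0,0],[0,0,0],[0,0,0]],"jaw":[45,45,45,45]}'|tail -2
python3 -m pendant '{"translation":[[0,0,0],[0,0,0],[0,0,0],[0,0,0],[0,0,0]],"angular":[[0,0,8],[0,0,16],[0,0,24],[0,0,32],[0,0,39.5]],"jaw":[45,45,45,45,45]}' |tail -2
python3 -m pendant '{"translation":[[0,0,0],[0,0,0],[0,0,0],[0,0,0],[0,0,0]],"angular":[[0,0,8],[0,0,16],[0,0,24],[0,0,32],[0,0,39.5]],"jaw":[45,45,45,45,45]}' | head -3
python3 - <<'E'
from h import *
im=get_image("wrist");C=cam("wrist")
f=heel(C,im,"black",proj(C,[[.5625,-.1885,.028]])[0],.004);print(f)
print(go(.5622,-.1885,.005,.205+np.pi/2),bot.get_state()["q"].round(2))
E
```

```text
grip_width: 0.0705
grasp_force: 0.0
grip_width: 0.0703
grasp_force: 0.0
grip_width: 0.0704
grasp_force: 0.0
time: 16.7
ee_pos: [0.5607, -0.189, 0.1987]
orientation: [-0.0, 0.995, 0.098, -0.0]
[np.float64(0.5608), np.float64(-0.1893), np.float64(0.2231), np.float64(0.915)]
(array([ 0.2,  0. , 19.4]), array([-0. ,  0. , -0.9])) [ 0.02  0.83  0.55  1.47 -0.48  0.97 -0.69]
```

```bash
python3 -m pendant '{"translation":[[0,0,4.5],[0.1,0,9],[0.1,0,13.5],[0.1,0,17],[0.1,0,19.4]],"angular":[[0,0,-1],[0,0,-1.5],[0,0,-1.5],[0,0,-1.5],[0,0,-1.5]],"jaw":[45,45,45,45,45]}' | head -2
python3 -m pendant '{"translation":[[0,0,0],[0,0,0],[0,0,0],[0,0,0]],"angular":[[0,0,0],[0,0,0],[0,0,0],[0,0,0]],"jaw":[255,255,255,255]}' 60
python3 -m pendant '{"translation":[[0,0,-3],[0,0,-7],[0,0,-12],[0,0,-17],[0,0,-19.5]],"angular":[[0,0,0],[0,0,0],[0,0,0],[0,0,0],[0,0,0]],"jaw":[255,255,255,255,255]}'
python3 -c "
from h import *
print(go(.579,.0695,.2,.017))"
```

```text
time: 17.25
ee_pos: [0.5607, -0.1885, 0.0024]
time: 17.65
ee_pos: [0.5625, -0.189, 0.0066]
orientation: [0.0, 0.993, 0.115, 0.001]
force: [0.6, 0.9, -0.6]
grip_width: 0.0447
grasp_force: 62.1
time: 18.15
ee_pos: [0.5625, -0.1894, 0.2052]
orientation: [0.001, 0.993, 0.114, 0.002]
force: [0.0, 0.2, -2.5]
grip_width: 0.0451
grasp_force: 62.3
(array([  7.5, -24.8,   0.5]), array([  0.3,  -0.1, -77.8]))
```

```bash
python3 -m pendant '{"translation":[[1.2,-4.1,0],[2.5,-8.2,0],[3.8,-12.4,0]],"angular":[[0,0,0],[0,0,0],[0,0,0]],"jaw":[255,255,255]}' |tail -2
python3 -m pendant '{"translation":[[1.2,-4.1,0],[2.5,-8.2,0],[3.7,-12.4,0.5]],"angular":[[0,0,0],[0,0,0],[0,0,0]],"jaw":[255,255,255]}' |tail -2
python3 -m pendant '{"translation":[[0,0,0],[0,0,0],[0,0,0],[0,0,0],[0,0,0]],"angular":[[0,0,-8],[0,0,-16],[0,0,-24],[0,0,-32],[0,0,-39]],"jaw":[255,255,255,255,255]}'|tail -2
python3 -m pendant '{"translation":[[0,0,0],[0,0,0],[0,0,0],[0,0,0],[0,0,0]],"angular":[[0,0,-8],[0,0,-16],[0,0,-24],[0,0,-32],[0,0,-38.8]],"jaw":[255,255,255,255,255]}'
python3 -c "
from h import *
print(go(.579,.0695,.0226,.017))"
```

```text
grip_width: 0.0448
grasp_force: 62.4
grip_width: 0.0449
grasp_force: 62.4
grip_width: 0.0451
grasp_force: 62.3
time: 19.75
ee_pos: [0.5787, 0.0696, 0.1962]
orientation: [0.0, 0.699, 0.715, 0.0]
force: [0.3, -0.4, -1.4]
grip_width: 0.045
grasp_force: 62.3
(array([-0. ,  0. , 17.4]), array([0.1, 0. , 0.3]))
```

```bash
python3 -m pendant '{"translation":[[0,0,4.5],[0,0,9],[0,0,13.5],[0,0,15.5],[0,0,16.6]],"angular":[[0,0,0],[0,0,0],[0,0,0],[0,0,0],[0,0,0]],"jaw":[255,255,255,255,255]}' |tail -1
python3 -m pendant '{"translation":[[0,0,0.3],[0,0,0.6],[0,0,0.7],[0,0,0.7]],"angular":[[0,0,0],[0,0,0],[0,0,0],[0,0,0]],"jaw":[255,255,255,255]}'
python3 -m pendant '{"translation":[[0,0,0],[0,0,0],[0,0,-3],[0,0,-7],[0,0,-11]],"angular":[[0,0,0],[0,0,0],[0,0,0],[0,0,0],[0,0,0]],"jaw":[60,60,60,60,60]}' |tail -1
python3 -m pendant '{"translation":[[0,0,-4],[0,0,-7]],"angular":[[0,0,0],[0,0,0]],"jaw":[45,45]}'
python3 look.py
```

```text
grasp_force: 62.3
time: 20.65
ee_pos: [0.5791, 0.0697, 0.0231]
orientation: [0.0, 0.701, 0.713, 0.0]
force: [0.1, -0.7, -0.8]
grip_width: 0.0446
grasp_force: 62.3
grasp_force: 0.0
time: 21.35
ee_pos: [0.5789, 0.0696, 0.2051]
orientation: [0.001, 0.701, 0.713, 0.001]
force: [0.3, 0.5, -0.3]
grip_width: 0.07
grasp_force: 0.0
now [0.5789 0.0696 0.2051]
black [0.6481, -0.3194, 0.2331, 0.914] [-39.    6.2   0.9] [ 0.3 -0.3 77.6]
brown [0.5412, -0.3132, -0.5102, 0.904] [-38.2  -4.5   0.8] [  0.4   0.2 -59.9]
brown [0.4375, -0.1746, -0.0749, 0.906] [-24.2 -14.7   0.8] [  0.4   0.3 -84.8]
brown [0.3521, -0.1465, 0.9659, 0.368] [-21.3 -23.2   0.7] [ 0.4 -0.2 35.6]
```

```bash
python3 -m pendant '{"translation":[[-4,0.6,0],[-8,1.2,0],[-12,1.9,0],[-16,2.5,0],[-19.5,3.1,0]],"angular":[[0,0,0],[0,0,0],[0,0,0],[0,0,0],[0,0,0]],"jaw":[45,45,45,45,45]}' |tail -2
python3 -m pendant '{"translation":[[-4,0.6,0],[-8,1.2,0],[-12,1.9,0],[-16,2.5,0.4],[-19.5,3.1,0.9]],"angular":[[0,0,0],[0,0,0],[0,0,0],[0,0,0],[0,0,0]],"jaw":[45,45,45,45,45]}' |tail -2
python3 -m pendant '{"translation":[[0,0,0],[0,0,0],[0,0,0],[0,0,0],[0,0,0]],"angular":[[0,0,8],[0,0,16],[0,0,24],[0,0,32],[0,0,38.8]],"jaw":[45,45,45,45,45]}' |tail -2
python3 -m pendant '{"translation":[[0,0,0],[0,0,0],[0,0,0],[0,0,0],[0,0,0]],"angular":[[0,0,8],[0,0,16],[0,0,24],[0,0,32],[0,0,38.8]],"jaw":[45,45,45,45,45]}' | head -3
python3 - <<'E'
from h import *
im=get_image("wrist");C=cam("wrist")
f=heel(C,im,"black",proj(C,[[.6481,-.3194,.028]])[0],.004);print(f)
print(go(.6478,-.3196,.005,.235+np.pi/2),bot.get_state()["q"].round(2))
E
```

```text
grip_width: 0.0701
grasp_force: 0.0
grip_width: 0.0701
grasp_force: 0.0
grip_width: 0.0707
grasp_force: 0.0
time: 23.4
ee_pos: [0.6469, -0.3193, 0.1932]
orientation: [-0.0, 0.994, 0.113, -0.0]
[np.float64(0.6472), np.float64(-0.32), np.float64(0.2178), np.float64(0.922)]
(array([ 0.1,  0.1, 18.8]), array([-0. ,  0. , -0.9])) [ 0.28  1.05  0.45  0.86 -0.41  1.3  -0.72]
```

```bash
python3 -m pendant '{"translation":[[0.1,0,4.5],[0.1,0,9],[0.1,0,13.5],[0.1,0,17],[0.1,0,18.8]],"angular":[[0,0,0],[0,0,0],[0,0,0],[0,0,0],[0,0,0]],"jaw":[45,45,45,45,45]}' | head -2
python3 -m pendant '{"translation":[[0,0,0],[0,0,0],[0,0,0],[0,0,0]],"angular":[[0,0,0],[0,0,0],[0,0,0],[0,0,0]],"jaw":[255,255,255,255]}' 60
python3 -m pendant '{"translation":[[0,0,-3],[0,0,-7],[0,0,-12],[0,0,-17],[0,0,-19.5]],"angular":[[0,0,0],[0,0,0],[0,0,0],[0,0,0],[0,0,0]],"jaw":[255,255,255,255,255]}'
python3 -c "
from h import *
print(go(.58,.0015,.2,.017))"
```

```text
time: 23.95
ee_pos: [0.6467, -0.3184, 0.0021]
time: 24.35
ee_pos: [0.6486, -0.3193, 0.007]
orientation: [0.001, 0.993, 0.116, 0.001]
force: [0.4, 0.1, -1.5]
grip_width: 0.0447
grasp_force: 62.0
time: 24.85
ee_pos: [0.6487, -0.3197, 0.2061]
orientation: [0.002, 0.993, 0.116, 0.002]
force: [-0.9, -0.2, -1.0]
grip_width: 0.0448
grasp_force: 62.1
(array([  0.7, -32.8,   0.5]), array([  0.4,  -0. , -77.6]))
```

```bash
python3 -m pendant '{"translation":[[0.1,-4.1,0],[0.2,-8.2,0],[0.3,-12.3,0],[0.3,-16.4,0]],"angular":[[0,0,0],[0,0,0],[0,0,0],[0,0,0]],"jaw":[255,255,255,255]}' |tail -2
python3 -m pendant '{"translation":[[0.1,-4.1,0],[0.2,-8.2,0],[0.3,-12.3,0],[0.4,-16.4,0.5]],"angular":[[0,0,0],[0,0,0],[0,0,0],[0,0,0]],"jaw":[255,255,255,255]}' |tail -2
python3 -m pendant '{"translation":[[0,0,0],[0,0,0],[0,0,0],[0,0,0],[0,0,0]],"angular":[[0,0,-8],[0,0,-16],[0,0,-24],[0,0,-32],[0,0,-38.8]],"jaw":[255,255,255,255,255]}'|tail -2
python3 -m pendant '{"translation":[[0,0,0],[0,0,0],[0,0,0],[0,0,0],[0,0,0]],"angular":[[0,0,-8],[0,0,-16],[0,0,-24],[0,0,-32],[0,0,-38.8]],"jaw":[255,255,255,255,255]}'
python3 -c "
from h import *
print(go(.58,.0015,.0232,.017))"
```

```text
grip_width: 0.0443
grasp_force: 62.2
grip_width: 0.0445
grasp_force: 62.2
grip_width: 0.045
grasp_force: 62.1
time: 26.65
ee_pos: [0.5794, 0.0016, 0.1962]
orientation: [0.001, 0.699, 0.715, 0.0]
force: [0.4, -0.7, -1.8]
grip_width: 0.0447
grasp_force: 62.1
(array([-0. ,  0. , 17.3]), array([0.1, 0. , 0.3]))
```

```bash
python3 -m pendant '{"translation":[[0,0,4.5],[0,0,9],[0,0,13.5],[0,0,15.5],[0,0,16.6]],"angular":[[0,0,0],[0,0,0],[0,0,0],[0,0,0],[0,0,0]],"jaw":[255,255,255,255,255]}' |tail -1
python3 -m pendant '{"translation":[[0,0,0.3],[0,0,0.6],[0,0,0.7],[0,0,0.7]],"angular":[[0,0,0],[0,0,0],[0,0,0],[0,0,0]],"jaw":[255,255,255,255]}'
python3 -m pendant '{"translation":[[0,0,0],[0,0,0],[0,0,-3],[0,0,-7],[0,0,-11]],"angular":[[0,0,0],[0,0,0],[0,0,0],[0,0,0],[0,0,0]],"jaw":[60,60,60,60,60]}' |tail -1
python3 -m pendant '{"translation":[[0,0,-4],[0,0,-8]],"angular":[[0,0,0],[0,0,0]],"jaw":[45,45]}'
python3 - <<'E'
from h import *
im=get_image("wrist");C=cam("wrist");cv2.imwrite("pics/w5.png",im)
for y in(.1365,.0695,.0015):
    f=heel(C,im,"black",proj(C,[[.578,y,.044]])[0],.02,(1.2,1.6,2));print(f)
print(go(.5142,.3803,.21,.2292+np.pi/2))
for uv in [(205,100),(300,100)]:print(ray(C,uv,.02))
E
```

```text
grasp_force: 62.2
time: 27.55
ee_pos: [0.5795, 0.0017, 0.0231]
orientation: [0.0, 0.701, 0.713, 0.0]
force: [1.0, -0.8, -0.1]
grip_width: 0.0448
grasp_force: 62.2
grasp_force: 0.0
time: 28.25
ee_pos: [0.5789, 0.0017, 0.2144]
orientation: [0.0, 0.701, 0.713, 0.0]
force: [-0.4, 0.3, 0.1]
grip_width: 0.0708
grasp_force: 0.0
[np.float64(0.5814), np.float64(0.1372), np.float64(1.5932), np.float64(0.948)]
[np.float64(0.5816), np.float64(0.0695), np.float64(1.5859), np.float64(0.946)]
[np.float64(0.5823), np.float64(-0.0007), np.float64(1.5768), np.float64(0.928)]
(array([38. , -6.1,  1. ]), array([ 0.4, -0.3, 77.8]))
[0.52282281 0.08028574 0.02      ]
[0.63147367 0.08201377 0.02      ]
```

View pics/w5.png

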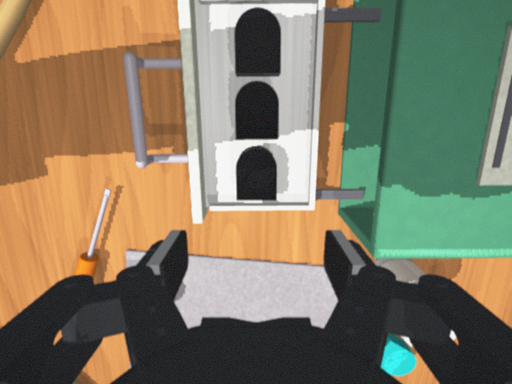

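All three blacks lie in a row in the tray, at px (257,40), (257,112) and (257,176), inside the walls. Next the separator.

```bash
python3 -m pendant '{"translation":[[4,-0.6,0],[8,-1.2,0],[12,-1.9,0],[16,-2.5,0],[19,-3.1,0]],"angular":[[0,0,0],[0,0,0],[0,0,0],[0,0,0],[0,0,0]],"jaw":[45,45,45,45,45]}' |tail -2
python3 -m pendant '{"translation":[[4,-0.6,0],[8,-1.2,0],[12,-1.9,0],[16,-2.5,0.4],[19,-3.0,0.9]],"angular":[[0,0,0],[0,0,0],[0,0,0],[0,0,0],[0,0,0]],"jaw":[45,45,45,45,45]}' |tail -2
python3 -m pendant '{"translation":[[0,0,0],[0,0,0],[0,0,0],[0,0,0],[0,0,0]],"angular":[[0,0,8],[0,0,16],[0,0,24],[0,0,32],[0,0,38.8]],"jaw":[45,45,45,45,45]}' |tail -2
python3 -m pendant '{"translation":[[0,0,0],[0,0,0],[0,0,0],[0,0,0],[0,0,0]],"angular":[[0,0,8],[0,0,16],[0,0,24],[0,0,32],[0,0,38.8]],"jaw":[45,45,45,45,45]}' | head -3
python3 - <<'E'
from h import *
im=get_image("top");C=cam("top");cv2.imwrite("pics/t5.png",im)
m=comp(masks(im)["yellow"],(129,187))
print(m.sum(),fit(C,m,box(.206,.056),.02,.026,[[.514,.38,.1],[.514,.38,.3]]))
im=get_image("wrist");C=cam("wrist");cv2.imwrite("pics/w6.png",im)
cv2.polylines(im,[np.int32(hull(C,box(.206,.056),[.5142,.3803,.2292],.026,.026))],1,(0,0,255))
cv2.imwrite("pics/w6.png",im)
print(go(.5142,.3803,.008,.2292+np.pi/2),bot.get_state()["q"].round(2))
E
```

```text
grip_width: 0.0703
grasp_force: 0.0
grip_width: 0.0704
grasp_force: 0.0
grip_width: 0.0702
grasp_force: 0.0
time: 30.3
ee_pos: [0.512, 0.3808, 0.2034]
orientation: [-0.0, 0.994, 0.113, 0.0]
961 [np.float64(0.5145), np.float64(0.3805), np.float64(0.2263), np.float64(0.803)]
(array([ 0.2,  0.1, 19.5]), array([0. , 0. , 0.1])) [-0.92  0.9   0.55  1.28 -0.48  1.09 -1.66]
```

View pics/w6.png

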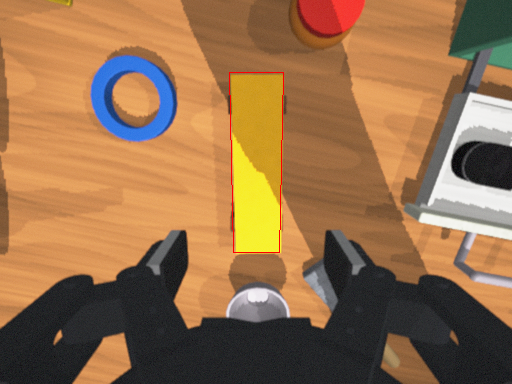

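The predicted red outline matches the yellow board, px (230–283, 72–252), within a pixel. Grasping its middle.

```bash
python3 -m pendant '{"translation":[[0.2,0.1,4.5],[0.2,0.1,9],[0.2,0.1,13.5],[0.2,0.1,17],[0.2,0.1,19.2]],"angular":[[0,0,0],[0,0,0],[0,0,0],[0,0,0],[0,0,0]],"jaw":[45,45,45,45,45]}' | head -2
python3 -m pendant '{"translation":[[0,0,0],[0,0,0],[0,0,0],[0,0,0]],"angular":[[0,0,0],[0,0,0],[0,0,0],[0,0,0]],"jaw":[255,255,255,255]}' 60
python3 -m pendant '{"translation":[[0,0,-3],[0,0,-7],[0,0,-12],[0,0,-17],[0,0,-20]],"angular":[[0,0,0],[0,0,0],[0,0,0],[0,0,0],[0,0,0]],"jaw":[255,255,255,255,255]}'
python3 -c "
from h import *
print(go(.5795,.0695,.2,.017))"
```

```text
time: 30.9
ee_pos: [0.5133, 0.3797, 0.0087]
time: 31.3
ee_pos: [0.5147, 0.3806, 0.0126]
orientation: [-0.0, 0.993, 0.116, 0.001]
force: [0.3, 0.2, -0.3]
grip_width: 0.0541
grasp_force: 63.1
time: 31.8
ee_pos: [0.5149, 0.3803, 0.2161]
orientation: [-0.001, 0.993, 0.116, 0.002]
force: [0.5, 0.6, -0.7]
grip_width: 0.0542
grasp_force: 63.7
(array([-0.9, 31.7,  1.6]), array([  0.1,  -0.3, -77.6]))
```

```bash
python3 -m pendant '{"translation":[[-0.1,4,0],[-0.2,8,0],[-0.3,12,0],[-0.4,15.8,0]],"angular":[[0,0,0],[0,0,0],[0,0,0],[0,0,0]],"jaw":[255,255,255,255]}' |tail -2
python3 -m pendant '{"translation":[[-0.1,4,0],[-0.2,8,0],[-0.3,12,0.5],[-0.5,15.9,1.5]],"angular":[[0,0,0],[0,0,0],[0,0,0],[0,0,0]],"jaw":[255,255,255,255]}' |tail -2
python3 -m pendant '{"translation":[[0,0,0],[0,0,0],[0,0,0],[0,0,0],[0,0,0]],"angular":[[0,0,-8],[0,0,-16],[0,0,-24],[0,0,-32],[0,0,-38.8]],"jaw":[255,255,255,255,255]}'|tail -2
python3 -m pendant '{"translation":[[0,0,0],[0,0,0],[0,0,0],[0,0,0],[0,0,0]],"angular":[[0,0,-8],[0,0,-16],[0,0,-24],[0,0,-32],[0,0,-38.8]],"jaw":[255,255,255,255,255]}'
python3 - <<'E'
from h import *
print(go(.5795,.0695,.037,.017))
im=get_image("top");C=cam("top")
cv2.imwrite("pics/t6.png",cv2.resize(im[55:235,150:370],None,fx=3,fy=3,interpolation=cv2.INTER_CUBIC))
im=get_image("wrist");C=cam("wrist");z=bot.get_state()["ee_pos"][2]+.0134
m=comp(masks(im)["yellow"],proj(C,[[.58,.12,z]])[0]);ys,xs=np.nonzero(m)
print("far edge y",ray(C,(xs[ys==ys.min()].mean(),ys.min()),z),m.sum())
cv2.imwrite("pics/w7.png",im)
E
```

```text
grip_width: 0.0544
grasp_force: 63.7
grip_width: 0.0539
grasp_force: 63.7
grip_width: 0.0542
grasp_force: 63.7
time: 33.6
ee_pos: [0.5786, 0.0695, 0.1972]
orientation: [0.001, 0.699, 0.715, 0.0]
force: [0.3, -0.4, -1.3]
grip_width: 0.054
grasp_force: 63.7
(array([ 0. ,  0.1, 16. ]), array([0.1, 0. , 0.3]))
far edge y [0.57637577 0.17365818 0.21052329] 33316
```

View pics/w7.png

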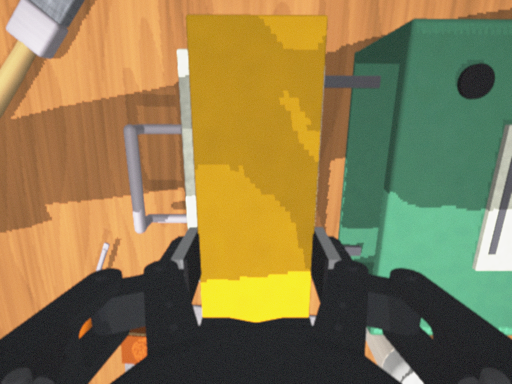

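The board is held square, far edge at y=0.174, so it is centred. Lowering onto the heels.

```bash
python3 -m pendant '{"translation":[[0,0.1,4.5],[0,0.1,9],[0,0.1,12.5],[0,0.1,14.2],[0,0.1,15.2]],"angular":[[0,0,0],[0,0,0],[0,0,0],[0,0,0],[0,0,0]],"jaw":[255,255,255,255,255]}' |tail -1
python3 -m pendant '{"translation":[[0,0,0.3],[0,0,0.6],[0,0,0.8],[0,0,0.8]],"angular":[[0,0,0],[0,0,0],[0,0,0],[0,0,0]],"jaw":[255,255,255,255]}'
python3 -m pendant '{"translation":[[0,0,0],[0,0,0],[0,0,-3],[0,0,-7],[0,0,-11]],"angular":[[0,0,0],[0,0,0],[0,0,0],[0,0,0],[0,0,0]],"jaw":[50,50,50,50,50]}' 
python3 -m pendant '{"translation":[[0,0,-4],[0,0,-7]],"angular":[[0,0,0],[0,0,0]],"jaw":[45,45]}'
python3 look.py
python3 - <<'E'
from h import *
im=get_image("wrist");C=cam("wrist")
cv2.polylines(im,[np.int32(hull(C,box(.206,.056),[.5795,.070,.017+np.pi/2],.05,.05))],1,(0,0,255))
cv2.imwrite("pics/w8.png",im)
E
```

```text
grasp_force: 63.7
time: 34.6
ee_pos: [0.5797, 0.0697, 0.0368]
orientation: [0.0, 0.702, 0.713, 0.0]
force: [0.3, -0.3, -1.5]
grip_width: 0.0542
grasp_force: 63.7
time: 35.1
ee_pos: [0.5792, 0.0696, 0.1478]
orientation: [-0.0, 0.701, 0.713, -0.0]
force: [0.6, 0.3, -0.1]
grip_width: 0.0685
grasp_force: 0.0
time: 35.3
ee_pos: [0.5797, 0.0697, 0.2191]
orientation: [0.001, 0.701, 0.713, 0.001]
force: [0.2, 0.1, -0.3]
grip_width: 0.0701
grasp_force: 0.0
now [0.5797 0.0697 0.2191]
brown [0.5411, -0.3128, -0.4795, 0.91] [-38.2  -4.6   2.2] [  0.4   0.2 -61.6]
brown [0.4369, -0.1744, -0.0782, 0.906] [-24.2 -14.8   2.2] [  0.4   0.3 -84.6]
brown [0.3509, -0.1457, 1.0185, 0.388] [-21.2 -23.4   2.1] [ 0.4 -0.2 32.5]
```

View pics/w8.png

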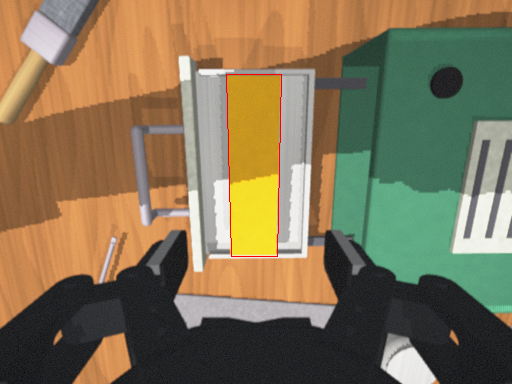

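The separator matches the predicted outline exactly, px (227–281, 73–257), centred in the tray. First brown, at (0.541, -0.313).

```bash
python3 -m pendant '{"translation":[[-4,-0.5,0],[-8,-1,0],[-12,-1.4,0],[-16,-1.9,0],[-19.1,-2.3,0]],"angular":[[0,0,0],[0,0,0],[0,0,0],[0,0,0],[0,0,0]],"jaw":[45,45,45,45,45]}' |tail -2
python3 -m pendant '{"translation":[[-4,-0.5,0],[-8,-1,0],[-12,-1.4,0],[-16,-1.9,1],[-19.1,-2.3,2]],"angular":[[0,0,0],[0,0,0],[0,0,0],[0,0,0],[0,0,0]],"jaw":[45,45,45,45,45]}' |tail -2
python3 -m pendant '{"translation":[[0,0,0],[0,0,0],[0,0,0],[0,0,0]],"angular":[[0,0,-8],[0,0,-16],[0,0,-24],[0,0,-31]],"jaw":[45,45,45,45]}' |tail -2
python3 -m pendant '{"translation":[[0,0,0],[0,0,0],[0,0,0],[0,0,0],[0,0,0]],"angular":[[0,0,-8],[0,0,-16],[0,0,-24],[0,0,-30.6],[0,0,-30.6]],"jaw":[45,45,45,45,45]}' | head -3
python3 - <<'E'
from h import *
im=get_image("wrist");C=cam("wrist")
f=heel(C,im,"brown",proj(C,[[.5411,-.3128,.028]])[0],.004);print(f)
print(go(f[0],f[1],.007,f[2]+np.pi/2),bot.get_state()["q"].round(2))
E
```

```text
grip_width: 0.0704
grasp_force: 0.0
grip_width: 0.0703
grasp_force: 0.0
grip_width: 0.0706
grasp_force: 0.0
time: 37.3
ee_pos: [0.5394, -0.3131, 0.1958]
orientation: [-0.0, 0.237, 0.972, 0.0]
[np.float64(0.5395), np.float64(-0.3135), np.float64(-0.5232), np.float64(0.929)]
(array([-0. , -0. , 18.9]), array([ 0. , -0. ,  2.3])) [ 0.6   0.83 -0.29  1.33  0.25  1.01  1.36]
```

```bash
python3 -m pendant '{"translation":[[0,0,4.5],[0,0,9],[0,0,13.5],[0,0,17],[0,0,18.9]],"angular":[[0,0,1],[0,0,1.8],[0,0,1.8],[0,0,1.8],[0,0,1.8]],"jaw":[45,45,45,45,45]}' | head -2
python3 -m pendant '{"translation":[[0,0,0],[0,0,0],[0,0,0],[0,0,0]],"angular":[[0,0,0],[0,0,0],[0,0,0],[0,0,0]],"jaw":[255,255,255,255]}' 60
python3 -m pendant '{"translation":[[0,0,-3],[0,0,-7],[0,0,-12],[0,0,-17],[0,0,-19.5]],"angular":[[0,0,0],[0,0,0],[0,0,0],[0,0,0],[0,0,0]],"jaw":[255,255,255,255,255]}'
python3 -c "
from h import *
print(go(.5785,.112,.205,.017))"
```

```text
time: 37.85
ee_pos: [0.5384, -0.3124, 0.0042]
time: 38.25
ee_pos: [0.5401, -0.3134, 0.0085]
orientation: [0.001, 0.253, 0.967, -0.0]
force: [-0.5, -0.0, -0.8]
grip_width: 0.0448
grasp_force: 61.7
time: 38.75
ee_pos: [0.5405, -0.3134, 0.2074]
orientation: [0.003, 0.253, 0.967, -0.001]
force: [-0.1, 0.7, -1.9]
grip_width: 0.0448
grasp_force: 61.9
(array([17.5, 39. ,  0.2]), array([ 0.2,  0.3, 59.7]))
```

```bash
python3 -m pendant '{"translation":[[1.8,4,0],[3.6,8,0],[5.3,12,0],[7.1,16,0],[8.8,19.5,0]],"angular":[[0,0,0],[0,0,0],[0,0,0],[0,0,0],[0,0,0]],"jaw":[255,255,255,255,255]}' |tail -2
python3 -m pendant '{"translation":[[1.8,4,0],[3.6,8,0],[5.3,12,0],[7.1,16,0],[8.7,19.5,0.2]],"angular":[[0,0,0],[0,0,0],[0,0,0],[0,0,0],[0,0,0]],"jaw":[255,255,255,255,255]}' |tail -2
python3 -m pendant '{"translation":[[0,0,0],[0,0,0],[0,0,0],[0,0,0]],"angular":[[0,0,8],[0,0,16],[0,0,24],[0,0,30]],"jaw":[255,255,255,255]}'|tail -2
python3 -m pendant '{"translation":[[0,0,0],[0,0,0],[0,0,0],[0,0,0],[0,0,0]],"angular":[[0,0,8],[0,0,16],[0,0,24],[0,0,29.7],[0,0,29.7]],"jaw":[255,255,255,255,255]}'
python3 -c "
from h import *
print(go(.5785,.112,.0545,.017))"
```

```text
grip_width: 0.0447
grasp_force: 61.9
grip_width: 0.0446
grasp_force: 62.0
grip_width: 0.0447
grasp_force: 61.9
time: 40.65
ee_pos: [0.5778, 0.113, 0.2009]
orientation: [0.0, 0.701, 0.713, 0.0]
force: [1.1, 0.2, -1.7]
grip_width: 0.0446
grasp_force: 61.9
(array([-0.1,  0.1, 14.6]), array([ 0. , -0. , -0.1]))
```

```bash
python3 -m pendant '{"translation":[[-0.1,0.1,4.5],[-0.1,0.1,9],[-0.1,0.1,11.5],[-0.1,0.1,13],[-0.1,0.1,13.8]],"angular":[[0,0,0],[0,0,0],[0,0,0],[0,0,0],[0,0,0]],"jaw":[255,255,255,255,255]}' |tail -1
python3 -m pendant '{"translation":[[0,0,0.3],[0,0,0.6],[0,0,0.7],[0,0,0.7]],"angular":[[0,0,0],[0,0,0],[0,0,0],[0,0,0]],"jaw":[255,255,255,255]}'
python3 -m pendant '{"translation":[[0,0,0],[0,0,0],[0,0,-3],[0,0,-7],[0,0,-11]],"angular":[[0,0,0],[0,0,0],[0,0,0],[0,0,0],[0,0,0]],"jaw":[60,60,60,60,60]}' |tail -1
python3 -m pendant '{"translation":[[0,0,-2],[0,0,-4]],"angular":[[0,0,0],[0,0,0]],"jaw":[45,45]}'
python3 look.py
python3 - <<'E'
from h import *
im=get_image("wrist");C=cam("wrist")
print(heel(C,im,"brown",proj(C,[[.5785,.112,.074]])[0],.05,(1.2,1.6,2)))
E
```

```text
grasp_force: 62.0
time: 41.55
ee_pos: [0.579, 0.1118, 0.0558]
orientation: [0.0, 0.701, 0.713, 0.0]
force: [-0.3, -1.5, -2.0]
grip_width: 0.0448
grasp_force: 62.0
grasp_force: 0.0
time: 42.25
ee_pos: [0.5789, 0.1118, 0.207]
orientation: [0.0, 0.701, 0.713, 0.0]
force: [-0.3, 0.4, 0.3]
grip_width: 0.0705
grasp_force: 0.0
now [0.5789 0.1118 0.207 ]
brown [0.4376, -0.1744, -0.0764, 0.905] [-28.4 -14.7   0.9] [  0.2   0.2 -84.6]
[np.float64(0.5781), np.float64(0.1112), np.float64(4.7375), np.float64(0.903)]
```

```bash
python3 -m pendant '{"translation":[[-3.6,-1.9,0],[-7.2,-3.7,0],[-10.8,-5.6,0],[-14.2,-7.4,0]],"angular":[[0,0,0],[0,0,0],[0,0,0],[0,0,0]],"jaw":[45,45,45,45]}' |tail -2
python3 -m pendant '{"translation":[[-3.6,-1.9,0],[-7.2,-3.7,0],[-10.8,-5.6,0],[-14.2,-7.3,0.9]],"angular":[[0,0,0],[0,0,0],[0,0,0],[0,0,0]],"jaw":[45,45,45,45]}' |tail -2
python3 -m pendant '{"translation":[[0,0,0],[0,0,0],[0,0,0],[0,0,0],[0,0,0]],"angular":[[0,0,-8.5],[0,0,-17],[0,0,-25.5],[0,0,-34],[0,0,-42.3]],"jaw":[45,45,45,45,45]}' |tail -2
python3 -m pendant '{"translation":[[0,0,0],[0,0,0],[0,0,0],[0,0,0],[0,0,0]],"angular":[[0,0,-8.5],[0,0,-17],[0,0,-25.5],[0,0,-34],[0,0,-42.3]],"jaw":[45,45,45,45,45]}' | head -3
python3 - <<'E'
from h import *
im=get_image("wrist");C=cam("wrist")
f=heel(C,im,"brown",proj(C,[[.4376,-.1744,.028]])[0],.004);print(f)
print(go(f[0],f[1],.007,f[2]+np.pi/2),bot.get_state()["q"].round(2))
E
```

```text
grip_width: 0.0703
grasp_force: 0.0
grip_width: 0.0702
grasp_force: 0.0
grip_width: 0.0706
grasp_force: 0.0
time: 44.15
ee_pos: [0.4367, -0.1747, 0.196]
orientation: [-0.0, 0.035, 0.999, 0.0]
[np.float64(0.4362), np.float64(-0.1759), np.float64(-0.0576), np.float64(0.943)]
(array([ 0. , -0.1, 18.9]), array([ 0. , -0. , -0.2])) [ 0.56  0.63 -0.43  1.89  0.4   0.7   1.4 ]
```

```bash
python3 -m pendant '{"translation":[[0,0,4.5],[0,0,9],[0,0,13.5],[0,0,17],[0,0,18.9]],"angular":[[0,0,0],[0,0,0],[0,0,0],[0,0,0],[0,0,0]],"jaw":[45,45,45,45,45]}' | head -2
python3 -m pendant '{"translation":[[0,0,0],[0,0,0],[0,0,0],[0,0,0]],"angular":[[0,0,0],[0,0,0],[0,0,0],[0,0,0]],"jaw":[255,255,255,255]}' 60
python3 -m pendant '{"translation":[[0,0,-3],[0,0,-7],[0,0,-12],[0,0,-17],[0,0,-19.5]],"angular":[[0,0,0],[0,0,0],[0,0,0],[0,0,0],[0,0,0]],"jaw":[255,255,255,255,255]}'
python3 -c "
from h import *
print(go(.58,.027,.205,.017))"
```

```text
time: 44.7
ee_pos: [0.4358, -0.1743, 0.0047]
time: 45.1
ee_pos: [0.4373, -0.1752, 0.0084]
orientation: [0.001, 0.039, 0.999, -0.0]
force: [0.7, -0.4, -0.4]
grip_width: 0.0447
grasp_force: 61.7
time: 45.6
ee_pos: [0.4372, -0.175, 0.2067]
orientation: [0.002, 0.039, 0.999, -0.001]
force: [-0.2, 0.2, -1.4]
grip_width: 0.0443
grasp_force: 61.9
(array([-12.7,  21.2,   0.2]), array([ 0.1,  0.2, 84.6]))
```

```bash
python3 -m pendant '{"translation":[[-2.1,3.5,0],[-4.2,7,0],[-6.4,10.6,0]],"angular":[[0,0,0],[0,0,0],[0,0,0]],"jaw":[255,255,255]}' |tail -2
python3 -m pendant '{"translation":[[-2.1,3.5,0],[-4.2,7,0],[-6.3,10.6,0]],"angular":[[0,0,0],[0,0,0],[0,0,0]],"jaw":[255,255,255]}' |tail -2
python3 -m pendant '{"translation":[[0,0,0],[0,0,0],[0,0,0],[0,0,0],[0,0,0]],"angular":[[0,0,8.5],[0,0,17],[0,0,25.5],[0,0,34],[0,0,42.3]],"jaw":[255,255,255,255,255]}'|tail -2
python3 -m pendant '{"translation":[[0,0,0],[0,0,0],[0,0,0],[0,0,0],[0,0,0]],"angular":[[0,0,8.5],[0,0,17],[0,0,25.5],[0,0,34],[0,0,42.3]],"jaw":[255,255,255,255,255]}'
python3 -c "
from h import *
print(go(.58,.027,.0548,.017))"
```

```text
grip_width: 0.0447
grasp_force: 62.0
grip_width: 0.045
grasp_force: 62.0
grip_width: 0.0448
grasp_force: 62.0
time: 47.2
ee_pos: [0.5795, 0.0268, 0.2031]
orientation: [-0.0, 0.703, 0.711, 0.0]
force: [-0.4, -0.1, -1.7]
grip_width: 0.0443
grasp_force: 62.0
(array([ 0. ,  0. , 14.8]), array([ 0. , -0. , -0.3]))
```

```bash
python3 -m pendant '{"translation":[[0,0,4.5],[0,0,9],[0,0,11.5],[0,0,13],[0,0,14]],"angular":[[0,0,0],[0,0,0],[0,0,0],[0,0,0],[0,0,0]],"jaw":[255,255,255,255,255]}' |tail -1
python3 -m pendant '{"translation":[[0,0,0.3],[0,0,0.6],[0,0,0.8],[0,0,0.8]],"angular":[[0,0,0],[0,0,0],[0,0,0],[0,0,0]],"jaw":[255,255,255,255]}'
python3 -m pendant '{"translation":[[0,0,0],[0,0,0],[0,0,-3],[0,0,-7],[0,0,-11]],"angular":[[0,0,0],[0,0,0],[0,0,0],[0,0,0],[0,0,0]],"jaw":[60,60,60,60,60]}' |tail -1
python3 -m pendant '{"translation":[[0,-3,-3],[0,-7,-6],[0,-10,-6]],"angular":[[0,0,0],[0,0,0],[0,0,0]],"jaw":[120,120,120]}'
python3 - <<'E'
from h import *
im=get_image("wrist");cv2.imwrite("pics/w9.png",im)
im=get_image("scene");cv2.imwrite("pics/s9.png",cv2.resize(im[150:330,130:350],None,fx=3,fy=3))
print(go(.4585,.0665,.15,.017))
E
```

```text
grasp_force: 61.9
time: 48.1
ee_pos: [0.5798, 0.0269, 0.0547]
orientation: [0.0, 0.701, 0.713, 0.0]
force: [-0.2, -0.5, -1.1]
grip_width: 0.0445
grasp_force: 61.9
grasp_force: 0.0
time: 48.9
ee_pos: [0.4788, 0.0251, 0.2274]
orientation: [0.001, 0.701, 0.713, 0.002]
force: [0.7, -0.4, -1.7]
grip_width: 0.0451
grasp_force: 0.0
(array([ 4.2, -1.8,  7.6]), array([0. , 0. , 0.1]))
```

View pics/w9.png

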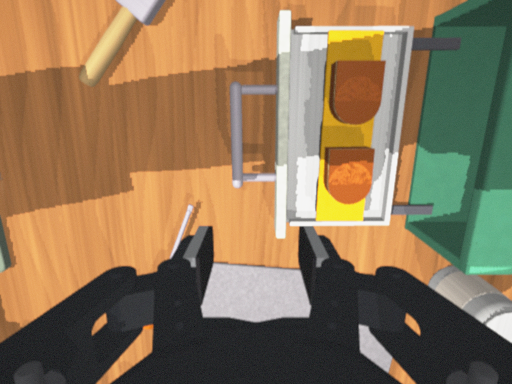

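View pics/s9.png

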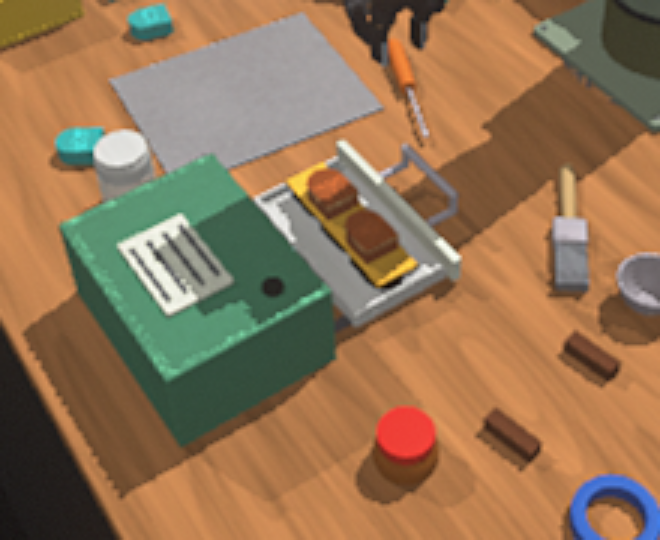

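Both browns rest on the separator, px (357,92) and (350,175) in the wrist view, and the scene view shows the stack level. Now I'll take the handle and push the tray shut gently.

```bash
python3 -m pendant '{"translation":[[2,-0.9,2],[4.2,-1.9,4],[4.2,-1.9,7.6]],"angular":[[0,0,0],[0,0,0],[0,0,0]],"jaw":[120,120,120]}'
python3 -m pendant '{"translation":[[0,0,3],[0,0,6],[0,0,8.5],[0,0,9.9],[0,0,9.9]],"angular":[[0,0,0],[0,0,0],[0,0,0],[0,0,0],[0,0,0]],"jaw":[120,120,120,120,120]}'
python3 -m pendant '{"translation":[[0,0,0],[0,0,0],[0,0,0],[0,0,0]],"angular":[[0,0,0],[0,0,0],[0,0,0],[0,0,0]],"jaw":[255,255,255,255]}'
python3 -m pendant '{"translation":[[0,0.3,0],[0,0.8,0],[0,1.4,0],[0,2.1,0],[0,2.8,0]],"angular":[[0,0,0],[0,0,0],[0,0,0],[0,0,0],[0,0,0]],"jaw":[255,255,255,255,255]}'
```

```text
time: 49.3
ee_pos: [0.4601, 0.0695, 0.1487]
orientation: [0.0, 0.7, 0.714, 0.002]
force: [1.0, 0.1, -0.9]
grip_width: 0.0452
grasp_force: 0.0
time: 49.8
ee_pos: [0.4596, 0.0667, 0.0478]
orientation: [-0.001, 0.701, 0.713, -0.001]
force: [0.2, -0.5, 0.7]
grip_width: 0.0454
grasp_force: 0.0
time: 50.2
ee_pos: [0.4603, 0.0668, 0.0503]
orientation: [0.0, 0.701, 0.713, 0.001]
force: [-0.7, -0.9, 7.8]
grip_width: 0.0095
grasp_force: 58.6
time: 50.7
ee_pos: [0.4882, 0.0674, 0.0503]
orientation: [0.0, 0.701, 0.713, 0.0]
force: [-3.0, 1.7, 7.1]
grip_width: 0.0096
grasp_force: 58.7
```

```bash
python3 -m pendant '{"translation":[[0,0.7,0],[0,1.4,0],[0,2.1,0],[0,2.8,0],[0,3.5,0]],"angular":[[0,0,0],[0,0,0],[0,0,0],[0,0,0],[0,0,0]],"jaw":[255,255,255,255,255]}' |sed -n 2p
python3 -m pendant '{"translation":[[0,0.7,0],[0,1.4,0],[0,2.1,0],[0,2.8,0],[0,3.5,0]],"angular":[[0,0,0],[0,0,0],[0,0,0],[0,0,0],[0,0,0]],"jaw":[255,255,255,255,255]}' |sed -n 2,4p
python3 -m pendant '{"translation":[[0,0.7,0],[0,1.4,0],[0,2.1,0],[0,2.8,0],[0,3.5,0]],"angular":[[0,0,0],[0,0,0],[0,0,0],[0,0,0],[0,0,0]],"jaw":[255,255,255,255,255]}' |sed -n 2,4p
python3 -m pendant '{"translation":[[0,0.6,0],[0,1.2,0],[0,1.8,0],[0,2.3,0],[0,2.7,0]],"angular":[[0,0,0],[0,0,0],[0,0,0],[0,0,0],[0,0,0]],"jaw":[255,255,255,255,255]}'
```

```text
ee_pos: [0.5232, 0.0682, 0.0503]
ee_pos: [0.5582, 0.0689, 0.0503]
orientation: [-0.0, 0.701, 0.713, 0.0]
force: [-3.4, 2.6, 5.3]
ee_pos: [0.5931, 0.0697, 0.0503]
orientation: [-0.0, 0.701, 0.714, 0.0]
force: [-2.8, 2.8, 4.5]
time: 52.7
ee_pos: [0.6202, 0.0703, 0.0503]
orientation: [-0.0, 0.701, 0.714, 0.001]
force: [-3.5, 4.1, 5.8]
grip_width: 0.0099
grasp_force: 58.7
```

```bash
python3 -m pendant '{"translation":[[0,0.2,0],[0,0.4,0],[0,0.6,0],[0,0.7,0]],"angular":[[0,0,0],[0,0,0],[0,0,0],[0,0,0]],"jaw":[255,255,255,255]}' |sed -n 2,4p
python3 -m pendant '{"translation":[[0,0.2,0],[0,0.3,0],[0,0.3,0]],"angular":[[0,0,0],[0,0,0],[0,0,0]],"jaw":[255,255,255]}' |sed -n 2,4p
python3 -m pendant '{"translation":[[0,0.2,0],[0,0.3,0],[0,0.3,0]],"angular":[[0,0,0],[0,0,0],[0,0,0]],"jaw":[255,255,255]}' |sed -n 2,4p
```

```text
ee_pos: [0.6271, 0.0705, 0.0503]
orientation: [-0.0, 0.701, 0.714, 0.001]
force: [-2.8, 3.3, 7.1]
ee_pos: [0.6284, 0.0705, 0.0503]
orientation: [-0.001, 0.701, 0.714, -0.001]
force: [-16.1, 3.7, 15.5]
ee_pos: [0.6285, 0.0704, 0.0502]
orientation: [-0.004, 0.701, 0.714, -0.003]
force: [-37.1, 2.0, 31.5]
```

It reached the stop at 0.6285, a full 0.170 m of travel. I'll relax, release and rise.

```bash
python3 -m pendant '{"translation":[[0,-0.3,0],[0,-0.5,0],[0,-0.5,0]],"angular":[[0,0,0],[0,0,0],[0,0,0]],"jaw":[255,255,255]}' |sed -n 2,4p
python3 -m pendant '{"translation":[[0,0,0],[0,0,0],[0,0,0],[0,0,-3],[0,0,-7]],"angular":[[0,0,0],[0,0,0],[0,0,0],[0,0,0],[0,0,0]],"jaw":[120,120,120,120,120]}'
python3 -m pendant '{"translation":[[0,-2,-3],[0,-6,-7],[0,-10,-9],[0,-14,-9]],"angular":[[0,0,0],[0,0,0],[0,0,0],[0,0,0]],"jaw":[120,120,120,120]}'
python3 - <<'E'
from h import *
im=get_image("wrist");C=cam("wrist");cv2.imwrite("pics/w10.png",im)
print(proj(C,[[.6284,.0705,.06],[.458,.0665,.06]]))
E
```

```text
ee_pos: [0.6281, 0.0705, 0.0503]
orientation: [0.0, 0.701, 0.714, 0.001]
force: [-3.2, 4.9, 9.3]
time: 54.5
ee_pos: [0.627, 0.0693, 0.1188]
orientation: [-0.001, 0.701, 0.713, -0.001]
force: [-0.7, 0.1, 0.8]
grip_width: 0.0451
grasp_force: 0.0
time: 54.9
ee_pos: [0.4872, 0.0669, 0.2118]
orientation: [0.001, 0.701, 0.713, 0.002]
force: [1.0, 0.0, -0.4]
grip_width: 0.0452
grasp_force: 0.0
[[399.18612641 176.34164187]
 [236.22425744 177.07103584]]
```

View pics/w10.png

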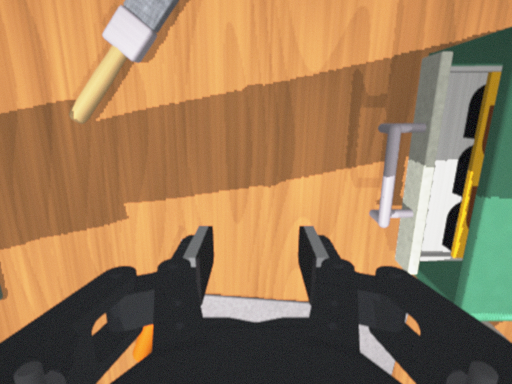

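The handle shows at px (389,175), about 10 px from the prediction. The arm was still settling when the picture was taken, so I'll recheck at rest.

```bash
python3 -m pendant '{"translation":[[0,0,0],[0,0,0]],"angular":[[0,0,0],[0,0,0]],"jaw":[120,120]}' |sed -n 2p
python3 - <<'E'
from h import *
C=cam("wrist");im=get_image("wrist");cv2.imwrite("pics/w11.png",im)
print(proj(C,[[.6284,.0705,.06],[.688,.07,.12]]))
g=cv2.cvtColor(im,cv2.COLOR_BGR2HSV)[170,360:460];print(g[:,1].tolist())
t=get_image("top");cv2.imwrite("pics/t11.png",cv2.resize(t[55:235,150:370],None,fx=3,fy=3,interpolation=cv2.INTER_CUBIC))
print(proj(cam("top"),[[.6284,.0705,.06]]))
E
```

```text
ee_pos: [0.4887, 0.0671, 0.2095]
[[389.63419923 176.92492514]
 [491.92717494 194.33884886]]
[148, 150, 148, 148, 149, 146, 144, 146, 149, 146, 142, 145, 144, 143, 144, 145, 153, 147, 151, 147, 151, 150, 151, 123, 46, 17, 14, 13, 9, 17, 7, 14, 11, 14, 10, 15, 44, 114, 137, 149, 144, 144, 145, 139, 147, 149, 134, 70, 20, 17, 17, 20, 21, 19, 19, 23, 21, 20, 21, 20, 18, 22, 21, 21, 11, 6, 6, 5, 6, 6, 7, 7, 6, 8, 11, 5, 2, 1, 2, 1, 1, 2, 2, 2, 2, 2, 2, 1, 0, 1, 2, 2, 2, 1, 2, 3, 4, 2, 30, 78]
[[222.88344984 148.97232777]]
```

View pics/t11.png

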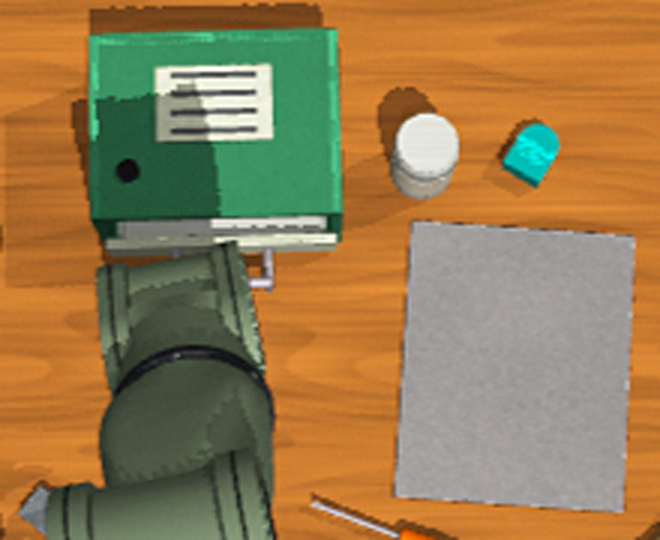

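At rest the handle shows at column 390 (predicted 389.6), and the top view shows the board against the cabinet with the handle end at crop (265,283), so the tray is shut. Handing in.

```bash
python3 -c "
from station import bot
print(bot.close_job())"
```

```text
the job is handed in; nothing more can be done
None
```

The job is handed in at about 55 s of the 210 s allowed, but the verdict was not shown: the three blacks lie in a row on the tray floor, the separator rests centred on them, the two browns sit along its middle, the tray is pushed shut to its stop, and nothing else on the bench was moved on purpose.

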